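Pack explanted hip heads with a scoop

TASK

Pack the explanted ceramic hip heads for return: fold all four walls of the white tray fully upright, and then bring every head from the steel pan into the tray with the scoop (a corner of the pan makes a good backstop for filling it). The heads are contaminated, so never touch one with the gripper or spill one on the bench. When the heads are packed, stand the scoop back on its dark mat, and leave the device can, jar and vial undisturbed.

Things in the scene. Friction and masses are not known exactly. Their poses are not given: they have to be found in the camera images.
- pan: Open rectangular pan of polished steel, fixed, 265 x 162 mm outside, 40 mm high, walls and floor 4 mm (inside 257 x 154, inner floor 4 mm above the bench). Origin: centre of its underside, on the bench. x along its long side, roughly away from the robot; y along its short side; z up. The heads start scattered in the half nearer the robot (x about -0.11 to -0.04).
- tray: Folding tray of white plastic sheet, fixed: square base 116 x 116 x 4 mm with a flat wall hinged along each edge. Origin: centre of the base's underside, on the bench. x roughly away from the robot, y left, z up. With all walls upright it is an open box, 116 mm outside, 108 mm inside, top edge 59 mm above the bench.
- wall_far (a joint): Angle (rad) of the wall on the tray's +x side: 0 = flat outwards, 1.57 = upright, stop at 1.60. Each wall is 55 mm high, 4 mm thick, 107 to 116 mm wide, and turns about the base's edge, 58 mm from the tray's centre, 4 mm above the bench. The crease is stiff (0.06 N m) so the wall stays where it is left.
- wall_left (a joint): The same for the wall on the tray's +y side. All four walls start part-raised by their creases, each at 0.5 to 0.8 rad, so that the outer edge is 30 to 43 mm above the bench with room under it for a fingertip.
- wall_near (a joint): The same for the wall on the tray's -x side (towards the robot).
- wall_right (a joint): The same for the wall on the tray's -y side.
- scoop_grip (a point): Middle of the scoop's grey grip, which rises behind the scoop's back wall, leaning back 20 degrees from vertical: 14 mm wide across y, 18 mm deep, 80 mm long, its top 133 mm above the scoop's underside. Axes of all three scoop points: x forward to the nose, y to its left, z up. Position (-0.0712, 0, 0.0925) from scoop_base.
- scoop_base (a point): Point on the underside of the scoop's flat floor, which reaches from 47 mm behind it to 50 mm ahead of it; 76 mm wide, 2 mm thick, bevelled to a thin lip at the nose. Side walls 2 mm thick (72 mm inside), 30 mm high at the back, sloping down to 6 mm near the nose; back wall 30 mm high. Polished steel, about 170 g. Axes as scoop_grip.
- scoop_nose (a point): Middle of the scoop's lip, on the underside, at (0.050, 0, 0) from scoop_base. Axes as scoop_grip.
- mat: Dark silicone mat fixed on the bench, 200 x 150 x 3 mm; the scoop stands on it at the start, nose roughly towards the robot. Origin: centre of its underside, on the bench; x along its long side, pointing roughly away from the robot.
- device_can: Bystander: flat titanium device can with a clear header, 52 x 44 x 8 mm, lying loose beyond the work. Origin: underside.
- jar: Bystander: frosted glass jar with a steel cap, 56 mm across, 65 mm tall, loose. Origin: centre of its underside.
- vial: Bystander: yellow plastic vial, 24 mm across, 50 mm tall, standing loose. Origin: centre of its underside.
- head_0_c (a point): Centre of an explanted ceramic hip head: white polished ball, 28 mm across, with one small flat (12 mm across, 12.6 mm below the centre) around its bore; 35 g, slippery on the steel. Three to five of the five heads are present.
- head_1_c (a point): The same for another head; None if absent.
- head_2_c (a point): The same for another head; None if absent.
- head_3_c (a point): The same for another head; None if absent.
- head_4_c (a point): The same for another head; None if absent.

How it is judged:
By the outcome, as a careful person would: the job done as asked, in the order asked, and still so for the second after the job is handed in, with the robot touching nothing.
Of head_0, head_1, head_2, head_3, head_4 only 3 to 5 are there at a start; the rules pass over those that are not, and their reading is None.
At some moment in a run one of scoop may be knocked a few centimetres aside while the robot is not near it.
It also fails if it takes over 192 s, if anything falls off the work surface, if the arm or the gripper's body presses on something with over 40 N, if the wrist force passes 120 N, or if a joint passes its speed limit or range.

ROBOT

A 7-joint arm with a two-finger parallel gripper is mounted at the origin on the work surface. World frame = base frame: x ahead of the robot, y to its left, z up, the work surface at z = 0. Lengths are in m, angles in rad, forces in N, time in s.
With the tool pointing down it reaches from about 0.425 to 0.875 m from the base axis. Payload 9.9 kg.
Tool frame: the origin (TCP) lies on the centre line of the jaws, within the pads' length; the fingertips stand 25 mm ahead of it and the grasp point (between the pads) lies 6 mm ahead of it; z points along the fingers, y is the line along which they close (so a half turn about z gives the same grasp; the last joint's range is limited). The gripper opens to 85 mm and grips with 20 to 120 N. Pads are 22 mm wide; open, the fingers measure 114 mm over their backs; the gripper's body (76 mm by 85 mm) begins 54 mm behind the grasp point. The pads swing forward as they close: fully open they stand 13 mm farther back than shut.
Start: joints at [1.103, 0.576, 0.025, 1.437, -0.015, 1.129, -0.057], TCP at [0.253, -0.626, 0.256] pointing down, gripper open.
Joint ranges: [-2.76, 2.76], [-0.34, 2.15], [-1.52, 1.57], [0.19, 2.46], [-1.09, 4.23], [0.17, 1.99], [-2.82, 2.82]. Speed limits (rad/s): [2.22, 2.22, 3.01, 3.01, 3.14, 3.14, 3.14].

INTERFACE

Orientations are given as [roll, pitch, yaw] about the fixed x, y, z axes, in that order (R = Rz(yaw) Ry(pitch) Rx(roll)).
In Python, from rig import bot gives the robot as it stands. The module is installed in compiled form; this text tells all that it offers.
- The arm moves only by the tool carry_out, never from a script. Its arguments are lists of equal length, an entry for each row: "translation": the shift along the tool's x, y, z normalised to -1 to 1, where 1 is 0.3 m, a list of three; "dr": the turn, a rotation vector about the tool's x, y, z normalised to -1 to 1, where 1 is 30 degrees, a list of three. A call has 1 to 20 rows; each row is the pose to reach, as a shift and turn from the pose commanded when the call began, along the tool's axes at that moment; what a row does not reach only later rows make up. A row lasts 1/12 s, in which the tool goes at most 41.7 mm and 7.16 degrees, less where a joint would pass 70% of its speed; a pose out of reach is approached as far as the arm can. A call with a number of a shift or a turn outside -1 to 1 is refused whole. A call with a gripper value outside its range is refused whole. "gripper" is the opening, from 0 (shut) to 1 (fully open), set as the call begins (left out, the last holds). The fingers move at their own pace and stop on an object; "grip_force" is the grip in N (left out, the last holds). Time passes only in rows, so rows that repeat a pose let the fingers close. It gives the time, the measured TCP pose, the force, the opening and the grip force at its end, in the units of the state.
- bot.state(): the state, without advancing time (a new reading comes with each control period).
- bot.camera(name): name is "side" or "top" or "wrist"; returns a dict with "image" (420x560x3 uint8, blue, green, red), "range_z" (420x560 float32, m along the optical axis (not along the pixel's ray), 0 where there is no reading), "mtx" (3x3 intrinsics, pixels), "rvec" (rotation vector, rad) and "tvec" (3), from world to camera coordinates, as OpenCV has them. Camera axes: x right, y down, z forward; pixel columns grow to the right and rows downward; lengths in m; the calibration is good to about 2 mm. A picture is of the moment at which its call begins.
- bot.close_job(): hands the job in; it is judged then, once.
The state is a dict: "time_s": time; "joint_pos": joint angles; "qvel": joint speeds; "joint_efforts": joint torques, N m; "ee_pos": TCP position; "tool_rot": TCP orientation; "wrist_force": force on the tool from outside, world axes, zero at the start; "torque": the same for the moment, N m; "opening": opening from 0.0 (shut) to 1.0 (fully open); "grip_force": force on a finger pad.
Only numpy, scipy, OpenCV 4.12 (cv2) and the standard library are available. Lean on these libraries where they do the work, as an engineer would, in place of code of your own. Each camera call takes 0.05 s, during which the arm holds its last target. There are 200 camera calls.

## Working session

There is one attempt and no reset: what is moved stays moved. The work goes in short steps, Python scripts to look and compute and a tool call to move; the robot and the scene stay as the last step left them, time stands still between calls to the robot, and variables do not carry over. Pictures are saved under pics/ and viewed, at most 14 in all, crops included, and the job is handed in when it is done.

Besides the shell and the picture viewer there is one more tool, called by a JSON object that holds its "method" and its "body". carry_out: Moves the arm, as the interface text tells. Scaled input: -1 to 1 covers 0.3 m each way for a shift and 30 degrees each way for a turn. Its arguments: {"type":"object","properties":{"translation":{"type":"array"},"dr":{"type":"array"},"gripper":{"type":"number"},"grip_force":{"type":"number"}},"required":["translation","dr"]}

```bash
mkdir -p pics
cat > h.py <<'E'
import numpy as np, cv2, pickle
from scipy.spatial.transform import Rotation as R
from rig import bot
def snap(n,fn=None):
    c=bot.camera(n)
    if fn: cv2.imwrite('pics/'+fn,c['image'])
    pickle.dump(c,open('cam_%s.pkl'%n,'wb'))
    return c
def load(n): return pickle.load(open('cam_%s.pkl'%n,'rb'))
def ext(c): return cv2.Rodrigues(np.array(c['rvec'],float))[0],np.array(c['tvec'],float).ravel()
def cloud(c):
    Rm,t=ext(c);z=c['range_z'];h,w=z.shape;u,v=np.meshgrid(np.arange(w),np.arange(h));K=c['mtx']
    p=np.stack([(u-K[0,2])/K[0,0]*z,(v-K[1,2])/K[1,1]*z,z],-1)
    P=(p-t)@Rm; P[z==0]=np.nan; return P
def ray(c,u,v,z):
    Rm,t=ext(c);o=-Rm.T@t;d=Rm.T@np.linalg.inv(c['mtx'])@np.array([u,v,1.]);return o+d*(z-o[2])/d[2]
def proj(c,p):
    return cv2.projectPoints(np.array(p,float).reshape(-1,1,3),c['rvec'],c['tvec'],c['mtx'],None)[0].reshape(-1,2)
E
python3 - <<'E'
from h import *
s=bot.state()
for k,v in s.items(): print(k,np.round(v,3))
for n in ['side','top','wrist']:
    c=snap(n,n+'0.png');Rm,t=ext(c);print(n,np.round(-Rm.T@t,3),np.round(Rm[2],2),c['mtx'][0,0])
a=[cv2.imread('pics/%s0.png'%n) for n in ['top','side']]
E
```

```text
time_s 0.0
joint_pos [ 1.103  0.577  0.025  1.438 -0.015  1.129 -0.057]
qvel [ 0.     0.     0.002 -0.002 -0.001  0.001 -0.001]
joint_efforts [-1.0000e-03 -7.6575e+01  2.2500e+00 -2.8596e+01  1.5000e-02  1.3000e-02
 -0.0000e+00]
ee_pos [ 0.253 -0.626  0.255]
tool_rot [-3.14   0.     0.384]
wrist_force [0.568 0.245 1.074]
torque [0.021 0.014 0.068]
grip_force 0.0
opening 1.0
side [0.31  0.889 0.647] [ 0.23 -0.81 -0.53] 426.61820692238615
top [0.263 0.019 1.482] [ 0.2  -0.01 -0.98] 500.244354837351
wrist [ 0.317 -0.599  0.372] [-0.26 -0.1  -0.96] 358.5430325701
```

View pics/top0.png

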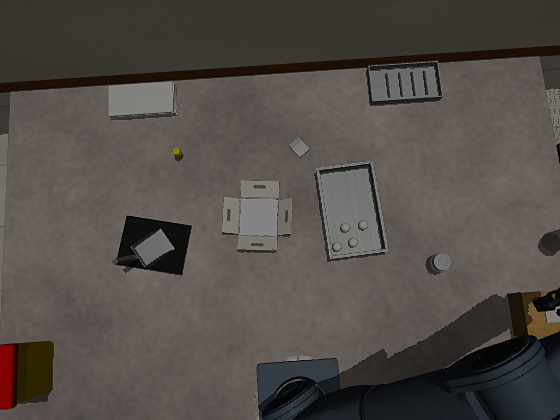

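View pics/side0.png

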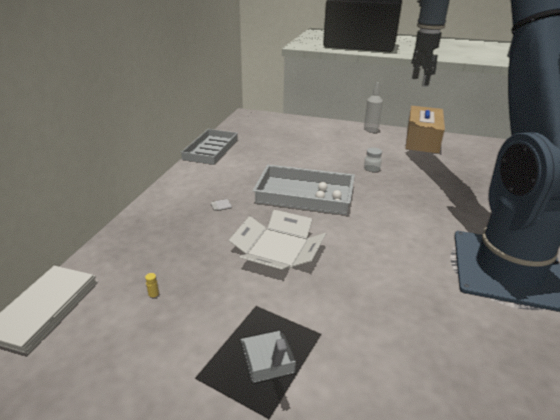

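The top view shows the pan at about (350,210) with 4 heads, the tray at (258,216), and the mat and scoop at (153,247). The side view shows the same things, with the scoop near (268,355). Next I'll measure them.

Run:
```python
from h import *
c=load('top');P=cloud(c);im=c['image'];hsv=cv2.cvtColor(im,cv2.COLOR_BGR2HSV)
s=load('side');PS=cloud(s)
print('bench z top',np.nanmedian(P[260:300,200:300,2]),'side',np.nanmedian(PS[200:300,120:140,2]))
def rect(mask,z,name,cc=c):
    k=cv2.findContours(mask.astype(np.uint8),cv2.RETR_EXTERNAL,cv2.CHAIN_APPROX_NONE)[0]
    k=max(k,key=cv2.contourArea)[:,0]
    W=np.array([ray(cc,u,v,z)[:2] for u,v in k]);r=cv2.minAreaRect((W*1000).astype(np.float32))
    print(name,np.round(r,1) if 0 else r, np.round(cv2.boxPoints(r),0).tolist());return r
v=im.max(2)
m=np.zeros(v.shape,bool);m[205:285,105:200]=1
print('mat',end=' ');rect(m&(v<35),.003,'mat')
# pan rim by height
m[:]=0;m[150:270,305:395]=1
rect(m&(P[...,2]>.03)&(P[...,2]<.06),.04,'panrim')
m[:]=0;m[170:262,212:300]=1
rect(m&(v>190)&(P[...,2]<.012),.004,'traybase')
Z=P[...,2]
for (a,b) in [(258,216),(258,187),(258,243),(228,216),(287,216)]: print((a,b),np.round(P[b,a],3), v[b,a])
# scoop high parts
m[:]=0;m[205:285,105:200]=1
g=m&(Z>.06);q=P[g];print('grip pts',len(q),np.round(q.min(0),3),np.round(q.max(0),3),np.round(q[q[:,2].argmax()],3))
ms=np.zeros(v.shape,bool);ms[320:415,230:310]=1
q=PS[ms&(PS[...,2]>.05)];print('grip side',len(q),np.round(q.min(0),3),np.round(q.max(0),3),np.round(q[q[:,2].argmax()],3))
a=cv2.resize(im[205:285,100:200],None,fx=6,fy=6,interpolation=cv2.INTER_CUBIC)
b=cv2.resize(s['image'][300:420,190:330],(560,480),interpolation=cv2.INTER_CUBIC)
o=cv2.resize(a,(400,320));o2=cv2.resize(b,(373,320));o3=cv2.resize(im[150:270,205:395],(773,488))[:270]
cv2.imwrite('pics/z1.png',np.vstack([np.hstack([o,o2]),cv2.resize(im[150:270,205:395],(773,270))]))
# heads hough
m=im[150:265,310:390]
```

```text
bench z top -0.0001192645960622299 side 0.0009981064635679153
mat mat ((474.9553527832031, 398.83197021484375), (199.61758422851562, 149.56959533691406), 76.94642639160156) [[380.0, 318.0], [525.0, 285.0], [570.0, 479.0], [425.0, 513.0]]
panrim ((535.5841064453125, -192.55474853515625), (275.18511962890625, 172.16732788085938), 3.5502700805664062) [[393.0, -115.0], [404.0, -287.0], [678.0, -270.0], [668.0, -98.0]]Traceback (most recent call last):
  File "<stdin>", line 17, in <module>
  File "<stdin>", line 7, in rect
ValueError: max() iterable argument is empty
```

```bash
cat >> h.py <<'E'
def rect(mask,z,cc):
    k=cv2.findContours(mask.astype(np.uint8),cv2.RETR_EXTERNAL,cv2.CHAIN_APPROX_NONE)[0]
    k=max(k,key=cv2.contourArea)[:,0]
    W=np.array([ray(cc,u,v,z)[:2] for u,v in k]);r=cv2.minAreaRect((W*1000).astype(np.float32))
    return r,np.round(cv2.boxPoints(r)).tolist()
E
python3 - <<'E'
from h import *
c=load('top');P=cloud(c);im=c['image'];v=im.max(2);Z=P[...,2]
s=load('side');PS=cloud(s)
for (a,b) in [(258,216),(245,205),(258,182),(258,187),(258,243),(258,249),(228,216),(287,216)]: print((a,b),np.round(P[b,a],3), im[b,a])
m=np.zeros(v.shape,bool)
m[150:270,205:395]=1
m[:]=0;m[205:285,105:200]=1
g=m&(Z>.06);q=P[g];print('grip pts',len(q),np.round(q.min(0),3),np.round(q.max(0),3),np.round(q[q[:,2].argmax()],3))
ms=np.zeros(v.shape,bool);ms[320:415,230:310]=1
q=PS[ms&(PS[...,2]>.05)];print('grip side',len(q),np.round(q.min(0),3),np.round(q.max(0),3),np.round(q[q[:,2].argmax()],3))
o=cv2.resize(im[205:285,100:200],(400,320));o2=cv2.resize(s['image'][300:420,190:330],(373,320))
cv2.imwrite('pics/z1.png',np.vstack([np.hstack([o,o2]),cv2.resize(im[170:262,210:390],(773,270))]))
m=im[150:265,310:390]
E
```

```text
(258, 216) [0.539 0.084 0.004] [131 130 132]
(245, 205) [0.576 0.121 0.005] [131 130 132]
(258, 182) [0.637 0.076 0.032] [116 125 129]
(258, 187) [0.623 0.078 0.026] [68 66 67]
(258, 243) [0.455 0.088 0.026] [88 89 92]
(258, 249) [0.436 0.088 0.04 ] [125 130 132]
(228, 216) [0.541 0.171 0.028] [65 63 63]
(287, 216) [ 0.527 -0.003  0.035] [58 58 61]
grip pts 135 [0.412 0.439 0.061] [0.441 0.477 0.142] [0.426 0.467 0.142]
grip side 305 [0.41  0.449 0.05 ] [0.439 0.481 0.137] [0.424 0.469 0.137]
```

View pics/z1.png

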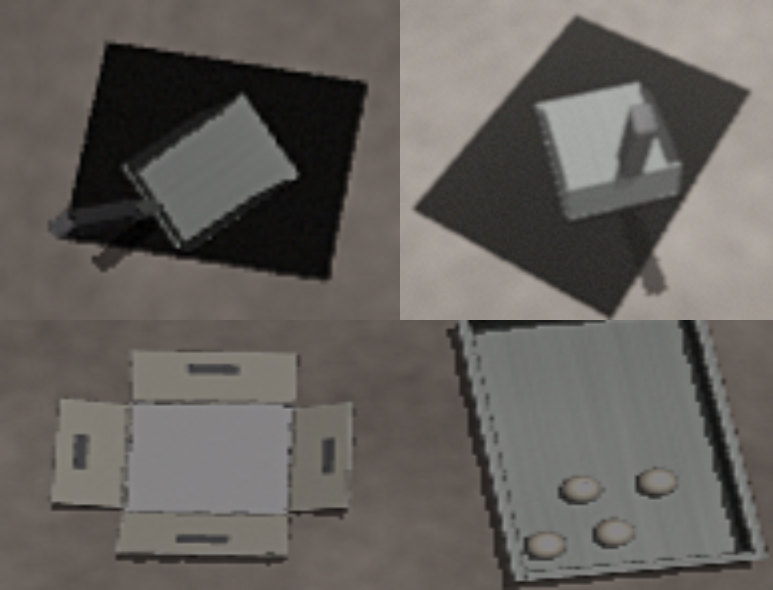

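The zoom shows the scoop with its nose towards +x/-y (yaw about -55°) and its grip leaning back over the mat's left corner. The tray walls are part-raised, and 4 heads sit near the pan's near end. Now for exact poses.

Run:
```python
from h import *
c=load('top');P=cloud(c);im=c['image'];hsv=cv2.cvtColor(im,cv2.COLOR_BGR2HSV);v=im.max(2);Z=P[...,2]
m=np.zeros(v.shape,bool);m[190:245,225:295]=1
r=rect(m&(hsv[...,1]<12)&(v>115),.004,c);print('base',r)
# tray frame plane fits of walls
ctr=np.array(r[0][0])/1000;th=np.deg2rad(r[0][2]);th=(th+np.pi/4)%(np.pi/2)-np.pi/4;print('yaw',np.degrees(th))
for k,n in enumerate(['far','left','near','right']):
    a=th+k*np.pi/2;d=np.array([np.cos(a),np.sin(a)]);e=np.array([-d[1],d[0]])
    for nm in ['top','side']:
        PP=cloud(load(nm)).reshape(-1,3);q=PP[~np.isnan(PP[:,0])];x=(q[:,:2]-ctr)@d;y=(q[:,:2]-ctr)@e
        s=(x>.062)&(x<.115)&(abs(y)<.045)&(q[:,2]>.010)&(q[:,2]<.06)
        if s.sum()>20:
            f=np.polyfit(x[s],q[s,2],1);print(n,nm,s.sum(),'ang',round(np.arctan(f[0]),2),'xmax',round(np.percentile(x[s],97),3),'zmax',round(np.percentile(q[s,2],97),3),'z at 58',round(np.polyval(f,.058),4))
# scoop
m[:]=0;m[205:285,105:200]=1
r=rect(m&(v>70)&(Z<.055)&(Z>-.01),.004,c);print('scoop',r)
# heads
pc=np.array([.5356,-.1926]);py=np.deg2rad(3.55)
for nm in ['top','side']:
    cc=load(nm);PP=cloud(cc);Rp=np.array([[np.cos(py),np.sin(py)],[-np.sin(py),np.cos(py)]])
    L=(PP[...,:2]-pc)@Rp.T
    mk=(abs(L[...,0])<.124)&(abs(L[...,1])<.072)&(PP[...,2]>.018)&(PP[...,2]<.04)
    n,lab,st,_=cv2.connectedComponentsWithStats(mk.astype(np.uint8))
    for i in range(1,n):
        if st[i,4]<6: continue
        q=PP[lab==i];t=q[:,2].max();w=q[q[:,2]>t-.006].mean(0);print(nm,st[i,4],np.round(w,3),'top',round(t,3),'local',np.round(Rp@(w[:2]-pc),3))
for nm,b in [('can',(300,147)),('vial',(178,153)),('jar',(440,262))]: print(nm,np.round(P[b[1],b[0]],3))
```

```text
base (((536.6723022460938, 83.66913604736328), (113.58393096923828, 109.80054473876953), 85.95316314697266), [[478.0, 31.0], [587.0, 23.0], [595.0, 136.0], [486.0, 144.0]])
yaw -4.046836853027346
far top 457 ang 0.46 xmax 0.104 zmax 0.035 z at 58 0.0098
far side 468 ang 0.49 xmax 0.102 zmax 0.035 z at 58 0.0109
left top 441 ang 0.51 xmax 0.102 zmax 0.037 z at 58 0.0097
left side 220 ang 0.49 xmax 0.105 zmax 0.037 z at 58 0.0118
near top 385 ang 0.59 xmax 0.101 zmax 0.041 z at 58 0.0097
near side 321 ang 0.59 xmax 0.103 zmax 0.04 z at 58 0.0098
right top 377 ang 0.7 xmax 0.098 zmax 0.045 z at 58 0.0092
right side 607 ang 0.7 xmax 0.098 zmax 0.043 z at 58 0.0103
scoop (((477.67828369140625, 405.35772705078125), (292.28955078125, 236.03404235839844), 86.00064086914062), [[350.0, 268.0], [585.0, 251.0], [606.0, 543.0], [370.0, 559.0]])
top 66 [ 0.488 -0.225  0.031] top 0.035 local [-0.049 -0.029]
top 63 [ 0.485 -0.171  0.03 ] top 0.034 local [-0.049  0.024]
top 67 [ 0.441 -0.19   0.032] top 0.036 local [-0.094  0.009]
top 66 [ 0.429 -0.141  0.034] top 0.037 local [-0.103  0.059]
side 50 [ 0.486 -0.221  0.03 ] top 0.033 local [-0.051 -0.025]
side 52 [ 0.483 -0.168  0.031] top 0.035 local [-0.051  0.028]
side 52 [ 0.436 -0.187  0.03 ] top 0.034 local [-0.099  0.012]
can [ 0.746 -0.059  0.005]
vial [0.738 0.309 0.05 ]
jar [ 0.36  -0.424  0.063]
```

```bash
cat >> h.py <<'E'
def down(yaw,tilt=0): # tilt: about world-horizontal tool y-axis, degrees
    return R.from_euler('z',yaw,degrees=True)*R.from_euler('x',180,degrees=True)*R.from_euler('y',tilt,degrees=True)
def cur():
    s=bot.state();return np.array(s['ee_pos']),R.from_euler('xyz',s['tool_rot'])
def plan(wps,p0=None,r0=None):
    """wps: (pos, Rot); prints per-waypoint single-target call numbers, splitting at 30deg/0.3m"""
    if p0 is None: p0,r0=cur()
    for p,r in wps:
        p=np.array(p,float);rv=(r0.inv()*r).as_rotvec(degrees=True);d=r0.inv().apply(p-p0)
        n=int(max(np.ceil(np.abs(rv).max()/29.9),np.ceil(np.abs(d).max()/.299),1))
        for i in range(n):
            ri=r0*R.from_rotvec(rv/n,degrees=True);pi=p0+(p-p0)/(n-i)
            t=r0.inv().apply(pi-p0)
            print('t',np.round(t/.3,3).tolist(),'dr',np.round(rv/n/30,3).tolist(),'rows>=',int(np.ceil(max(np.linalg.norm(t)/.0417,np.linalg.norm(rv/n)/7.16)))+1)
            p0,r0=pi,ri
    return p0,r0
TC=np.array([.5365,.084]);TY=-4.05
def tray(x,y,z):
    a=np.deg2rad(TY);return [TC[0]+x*np.cos(a)-y*np.sin(a),TC[1]+x*np.sin(a)+y*np.cos(a),z]
PC=np.array([.5356,-.1926]);PY=3.55
def pan(x,y,z):
    a=np.deg2rad(PY);return [PC[0]+x*np.cos(a)-y*np.sin(a),PC[1]+x*np.sin(a)+y*np.cos(a),z]
E
python3 - <<'E'
from h import *
plan([(tray(0,-.126,.12),down(86)),(tray(0,-.126,.055),down(86))])
E
```

```text
t [0.526, -0.487, 0.151] dr [-0.001, -0.0, -0.711] rows>= 7
t [0.667, -0.262, 0.151] dr [-0.001, -0.0, -0.711] rows>= 7
t [0.717, -0.001, 0.151] dr [-0.001, -0.0, -0.711] rows>= 7
t [0.0, -0.0, 0.217] dr [0.0, -0.0, 0.0] rows>= 3
```

{"method": "carry_out", "body": {"translation": [[0.526,-0.487,0.151],[0.526,-0.487,0.151],[0.526,-0.487,0.151],[0.526,-0.487,0.151],[0.526,-0.487,0.151],[0.526,-0.487,0.151],[0.526,-0.487,0.151],[0.526,-0.487,0.151]], "dr": [[0,0,-0.711],[0,0,-0.711],[0,0,-0.711],[0,0,-0.711],[0,0,-0.711],[0,0,-0.711],[0,0,-0.711],[0,0,-0.711]], "gripper": 0}}

```text
time_s: 0.82
ee_pos: [0.3446, -0.4312, 0.2111]
tool_rot: [-3.141, 0.0, 0.758]
wrist_force: [-2.0, -0.7, -0.4]
opening: 0.001
grip_force: 0.0
```

{"method": "carry_out", "body": {"translation": [[0.667,-0.262,0.151],[0.667,-0.262,0.151],[0.667,-0.262,0.151],[0.667,-0.262,0.151],[0.667,-0.262,0.151],[0.667,-0.262,0.151],[0.667,-0.262,0.151],[0.667,-0.262,0.151]], "dr": [[0,0,-0.711],[0,0,-0.711],[0,0,-0.711],[0,0,-0.711],[0,0,-0.711],[0,0,-0.711],[0,0,-0.711],[0,0,-0.711]]}}

```text
time_s: 1.48
ee_pos: [0.4361, -0.2382, 0.1657]
tool_rot: [3.141, 0.001, 1.128]
wrist_force: [-0.5, 0.5, 0.1]
opening: 0.001
grip_force: 0.0
```

{"method": "carry_out", "body": {"translation": [[0.717,0,0.151],[0.717,0,0.151],[0.717,0,0.151],[0.717,0,0.151],[0.717,0,0.151],[0.717,0,0.151],[0.717,0,0.151],[0.717,0,0.151]], "dr": [[0,0,-0.711],[0,0,-0.711],[0,0,-0.711],[0,0,-0.711],[0,0,-0.711],[0,0,-0.711],[0,0,-0.711],[0,0,-0.711]]}}

```text
time_s: 2.15
ee_pos: [0.5283, -0.0446, 0.1203]
tool_rot: [-3.141, 0.001, 1.499]
wrist_force: [-0.6, -1.3, -0.9]
opening: -0.004
grip_force: 0.0
```

Run:
```python
from h import *
s=bot.state();print(s['time_s'],np.round(s['ee_pos'],4),np.round(s['tool_rot'],3),s['opening'],np.round(s['joint_pos'],2),np.round(s['wrist_force'],1))
c=snap('side');w=snap('wrist','w1.png')
P=cloud(c);L=P-np.array(s['ee_pos'])
m=(np.hypot(L[...,0],L[...,1])<.04)&(P[...,2]>.05)
print('finger lowest z',np.percentile(P[m][:,2],[0,1,3,10]))
q=P[m];
for z in [.1,.11,.12,.13,.14,.15]:
    b=q[abs(q[:,2]-z)<.004]
    if len(b): print(z,len(b),np.round(b.min(0)-s['ee_pos'],3),np.round(b.max(0)-s['ee_pos'],3))
cv2.imwrite('pics/s1.png',np.hstack([cv2.resize(c['image'][60:340,180:420],(480,560))]))
```

```text
2.15 [ 0.5283 -0.0446  0.1203] [-3.141e+00  1.000e-03  1.499e+00] -0.0037549484525095304 [ 0.19  0.54 -0.29  1.97  0.24  0.66 -0.32] [-0.6 -1.3 -0.9]
finger lowest z [0.09722428 0.10729815 0.1175285  0.14840529]
0.1 14 [-0.007 -0.002 -0.023] [ 0.01   0.012 -0.016]
0.11 32 [-0.015 -0.004 -0.014] [ 0.013  0.015 -0.006]
0.12 30 [-0.014 -0.002 -0.004] [0.012 0.012 0.003]
0.13 27 [-0.015 -0.003  0.006] [0.011 0.013 0.013]
0.14 40 [-0.027  0.003  0.016] [0.028 0.017 0.024]
0.15 99 [-0.034 -0.013  0.026] [0.037 0.016 0.034]
```

View pics/s1.png

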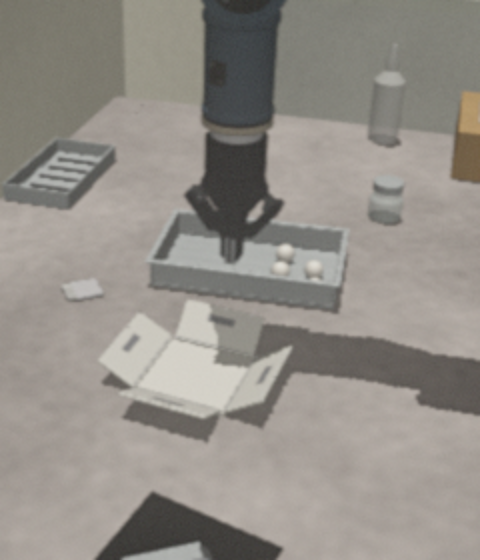

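The picture shows the closed fingers hanging over the gap between tray and pan at about (232,245), with all four walls still part-raised. The tip measures 24 mm below the TCP. I'll push the right wall up.

{"method": "carry_out", "body": {"translation": [[0,0,0.12],[0,0,0.24],[0,0,0.24],[0.02,0,0.235],[0.035,0,0.23],[0.05,0,0.225],[0.065,0,0.22],[0.08,0,0.215],[0.095,0,0.21],[0.11,0,0.205],[0.125,0,0.2],[0.14,0,0.195],[0.155,0,0.19],[0.165,0,0.18],[0.175,0,0.175],[0.185,0,0.17],[0.19,0,0.165],[0.195,0,0.165],[0.2,0,0.165],[0.2,0,0.165]], "dr": [[0,0,0],[0,0,0],[0,0,0],[0,0,0],[0,0,0],[0,0,0],[0,0,0],[0,0,0],[0,0,0],[0,0,0],[0,0,0],[0,0,0],[0,0,0],[0,0,0],[0,0,0],[0,0,0],[0,0,0],[0,0,0],[0,0,0],[0,0,0]]}}

```text
time_s: 3.92
ee_pos: [0.5321, 0.0158, 0.071]
tool_rot: [-3.141, 0.002, 1.499]
wrist_force: [-1.3, -5.7, 3.7]
opening: 0.003
grip_force: 2.9
```

```bash
cat >> h.py <<'E'
def walls(names=('top','side')):
    th=np.deg2rad(TY)
    for nm in names:
        PP=cloud(snap(nm)).reshape(-1,3);q=PP[~np.isnan(PP[:,0])]
        for k,n in enumerate(['far','left','near','right']):
            a=th+k*np.pi/2;d=np.array([np.cos(a),np.sin(a)]);e=np.array([-d[1],d[0]])
            x=(q[:,:2]-TC)@d;y=(q[:,:2]-TC)@e
            s=(x>.046)&(x<.115)&(abs(y)<.045)&(q[:,2]>.014)&(q[:,2]<.075)
            if s.sum()>8:
                z=q[s,2];xx=x[s];t=z>np.percentile(z,80);f=np.polyfit(z,xx,1)
                print(nm,n,s.sum(),'top z',round(np.percentile(z,95),3),'x at top',round(xx[t].mean(),3),'ang',round(np.arctan2(1,f[0]),2))
def st():
    s=bot.state();print(round(s['time_s'],2),np.round(s['ee_pos'],4),np.round(s['tool_rot'],3),'op',round(s['opening'],3),'gf',round(s['grip_force'],1),'F',np.round(s['wrist_force'],1),'q',np.round(s['joint_pos'],2))
E
python3 - <<'E'
from h import *
st();walls()
E
```

```text
3.92 [0.5321 0.0158 0.071 ] [-3.141e+00  2.000e-03  1.499e+00] op 0.003 gf 2.9 F [-1.3 -5.7  3.7] q [ 0.04  0.62 -0.24  2.01  0.27  0.55 -0.46]
top far 153 top z 0.034 x at top 0.1 ang 0.57
top left 410 top z 0.035 x at top 0.098 ang 0.55
top near 349 top z 0.039 x at top 0.098 ang 0.63
side far 446 top z 0.034 x at top 0.099 ang 0.51
side left 216 top z 0.036 x at top 0.102 ang 0.5
side near 302 top z 0.039 x at top 0.101 ang 0.59
side right 590 top z 0.067 x at top 0.058 ang 1.51
```

{"method": "carry_out", "body": {"translation": [[0.007,0,0],[0.013,0,0],[0.02,0,0],[0.02,0,0]], "dr": [[0,0,0],[0,0,0],[0,0,0],[0,0,0]]}}

```text
time_s: 4.35
ee_pos: [0.532, 0.0168, 0.071]
tool_rot: [-3.14, 0.008, 1.495]
wrist_force: [-1.3, -21.9, 7.4]
opening: -0.002
grip_force: 11.0
```

Run:
```python
from h import *
st();walls(('side',))
p,r=cur();D=down(86)
print('relative plan');plan([(tray(0,-.085,.071),D),(tray(0,-.085,.13),D),(tray(.132,0,.13),D)],p,r)
```

```text
4.35 [0.532  0.0168 0.071 ] [-3.14   0.008  1.495] op -0.002 gf 11.0 F [ -1.3 -21.9   7.4] q [ 0.03  0.62 -0.23  2.01  0.27  0.55 -0.47]
side far 435 top z 0.034 x at top 0.099 ang 0.51
side left 213 top z 0.036 x at top 0.102 ang 0.49
side near 308 top z 0.039 x at top 0.101 ang 0.59
side right 591 top z 0.067 x at top 0.058 ang 1.53
relative plan
t [-0.059, -0.001, 0.001] dr [-0.003, 0.014, -0.012] rows>= 2
t [0.0, 0.0, -0.197] dr [-0.0, -0.0, -0.0] rows>= 3
t [0.283, 0.44, 0.0] dr [-0.0, -0.0, 0.0] rows>= 5
```

{"method": "carry_out", "body": {"translation": [[-0.06,0,0],[-0.06,0,0],[-0.06,0,-0.1],[-0.06,0,-0.2],[-0.06,0,-0.2],[0.225,0.44,-0.2],[0.225,0.44,-0.2],[0.225,0.44,-0.2],[0.225,0.44,-0.2],[0.225,0.44,-0.2],[0.225,0.44,-0.2],[0.225,0.44,0],[0.225,0.44,0.107],[0.225,0.44,0.107],[0.225,0.44,0.107]], "dr": [[0,0,0],[0,0,0],[0,0,0],[0,0,0],[0,0,0],[0,0,0],[0,0,0],[0,0,0],[0,0,0],[0,0,0],[0,0,0],[0,0,0],[0,0,0],[0,0,0],[0,0,0]]}}

```text
time_s: 5.65
ee_pos: [0.6662, 0.0804, 0.0359]
tool_rot: [-3.135, 0.002, 1.5]
wrist_force: [0.0, -1.3, 0.5]
opening: 0.002
grip_force: 0.0
```

{"method": "carry_out", "body": {"translation": [[0,-0.02,0],[0,-0.04,-0.01],[0,-0.055,-0.02],[0,-0.07,-0.03],[0,-0.085,-0.035],[0,-0.1,-0.045],[0,-0.115,-0.055],[0,-0.13,-0.065],[0,-0.145,-0.075],[0,-0.16,-0.085],[0,-0.175,-0.095],[0,-0.185,-0.105],[0,-0.195,-0.105],[0,-0.2,-0.105],[0,-0.207,-0.105],[0,-0.214,-0.105],[0,-0.214,-0.105]], "dr": [[0,0,0],[0,0,0],[0,0,0],[0,0,0],[0,0,0],[0,0,0],[0,0,0],[0,0,0],[0,0,0],[0,0,0],[0,0,0],[0,0,0],[0,0,0],[0,0,0],[0,0,0],[0,0,0],[0,0,0]]}}

```text
time_s: 7.07
ee_pos: [0.6067, 0.0858, 0.0705]
tool_rot: [3.138, -0.001, 1.5]
wrist_force: [7.1, 0.0, -2.2]
opening: -0.007
grip_force: 3.3
```

Run:
```python
from h import *
st();walls()
p,r=cur();a=np.deg2rad(-TY);d=p[:2]-TC;print('tray xy',R.from_euler('z',-TY,degrees=True).apply([*d,0]).round(4))
```

```text
7.07 [0.6067 0.0858 0.0705] [ 3.138e+00 -1.000e-03  1.500e+00] op -0.007 gf 3.3 F [ 7.1  0.  -2.2] q [-0.06  0.7  -0.25  1.8   0.26  0.67 -0.53]
top far 24 top z 0.06 x at top 0.055 ang 1.57
top left 399 top z 0.035 x at top 0.098 ang 0.58
top near 91 top z 0.038 x at top 0.097 ang 0.63
side far 351 top z 0.072 x at top 0.065 ang 1.35
side left 211 top z 0.037 x at top 0.103 ang 0.5
side near 303 top z 0.039 x at top 0.101 ang 0.59
side right 526 top z 0.06 x at top 0.055 ang 1.59
tray xy [0.0699 0.0068 0.    ]
```

{"method": "carry_out", "body": {"translation": [[0,-0.007,0],[0,-0.013,0],[0,-0.02,0],[0,-0.02,0]], "dr": [[0,0,0],[0,0,0],[0,0,0],[0,0,0]]}}

```text
time_s: 7.5
ee_pos: [0.6056, 0.0858, 0.0711]
tool_rot: [3.129, -0.003, 1.499]
wrist_force: [22.1, -2.6, -12.0]
opening: 0.002
grip_force: 10.8
```

{"method": "carry_out", "body": {"translation": [[0,0.07,0],[0,0.07,0],[0,0.07,-0.1],[0,0.07,-0.2],[0,0.07,-0.2],[0.404,-0.21,-0.2],[0.404,-0.21,-0.2],[0.404,-0.21,-0.2],[0.404,-0.21,-0.2],[0.404,-0.21,-0.2],[0.404,-0.21,-0.2],[0.404,-0.21,0],[0.404,-0.21,0.115],[0.404,-0.21,0.115],[0.404,-0.21,0.115]], "dr": [[0,0,0],[0,0,0],[0,0,0],[0,0,0],[0,0,0],[0,0,0],[0,0,0],[0,0,0],[0,0,0],[0,0,0],[0,0,0],[0,0,0],[0,0,0],[0,0,0],[0,0,0]]}}

```text
time_s: 8.75
ee_pos: [0.5431, 0.2093, 0.0327]
tool_rot: [-3.136, 0.004, 1.499]
wrist_force: [-0.9, -0.1, 0.6]
opening: 0.001
grip_force: 0.0
```

{"method": "carry_out", "body": {"translation": [[-0.02,0,0],[-0.04,0,-0.01],[-0.055,0,-0.02],[-0.07,0,-0.03],[-0.085,0,-0.035],[-0.1,0,-0.045],[-0.115,0,-0.055],[-0.13,0,-0.065],[-0.145,0,-0.075],[-0.16,0,-0.085],[-0.175,0,-0.095],[-0.185,0,-0.105],[-0.195,0,-0.105],[-0.2,0,-0.105],[-0.207,0,-0.105],[-0.214,0,-0.105],[-0.214,0,-0.105]], "dr": [[0,0,0],[0,0,0],[0,0,0],[0,0,0],[0,0,0],[0,0,0],[0,0,0],[0,0,0],[0,0,0],[0,0,0],[0,0,0],[0,0,0],[0,0,0],[0,0,0],[0,0,0],[0,0,0],[0,0,0]]}}

```text
time_s: 10.17
ee_pos: [0.5405, 0.1504, 0.0674]
tool_rot: [3.141, -0.004, 1.503]
wrist_force: [0.2, 8.9, 0.7]
opening: 0.004
grip_force: 4.2
```

Run:
```python
from h import *
st();walls()
p,r=cur();d=p[:2]-TC;print('tray xy',R.from_euler('z',-TY,degrees=True).apply([*d,0]).round(4))
```

```text
10.17 [0.5405 0.1504 0.0674] [ 3.141 -0.004  1.503] op 0.004 gf 4.2 F [0.2 8.9 0.7] q [-0.19  0.65 -0.25  1.94  0.27  0.58 -0.68]
side far 36 top z 0.061 x at top 0.054 ang 1.55
side left 598 top z 0.069 x at top 0.067 ang 1.32
side near 301 top z 0.039 x at top 0.101 ang 0.59
side right 180 top z 0.059 x at top 0.053 ang 1.62
tray xy [-0.0007  0.0665  0.    ]
```

{"method": "carry_out", "body": {"translation": [[-0.007,0,0],[-0.013,0,0],[-0.02,0,0],[-0.02,0,0]], "dr": [[0,0,0],[0,0,0],[0,0,0],[0,0,0]]}}

```text
time_s: 10.6
ee_pos: [0.5404, 0.1496, 0.0676]
tool_rot: [3.139, -0.01, 1.507]
wrist_force: [-0.3, 23.8, -5.3]
opening: 0.001
grip_force: 11.4
```

{"method": "carry_out", "body": {"translation": [[0.07,0,0],[0.07,0,0],[0.07,0,-0.1],[0.07,0,-0.2],[0.07,0,-0.2],[-0.202,-0.42,-0.2],[-0.202,-0.42,-0.2],[-0.202,-0.42,-0.2],[-0.202,-0.42,-0.2],[-0.202,-0.42,-0.2],[-0.202,-0.42,-0.2],[-0.202,-0.42,-0.2],[-0.202,-0.42,0.08],[-0.202,-0.42,0.08],[-0.202,-0.42,0.08],[-0.202,-0.42,0.08]], "dr": [[0,0,0],[0,0,0],[0,0,0],[0,0,0],[0,0,0],[0,0,0],[0,0,0],[0,0,0],[0,0,0],[0,0,0],[0,0,0],[0,0,0],[0,0,0],[0,0,0],[0,0,0],[0,0,0]]}}

```text
time_s: 11.93
ee_pos: [0.4089, 0.0902, 0.0416]
tool_rot: [-3.136, 0.002, 1.502]
wrist_force: [0.4, 0.2, 1.4]
opening: 0.003
grip_force: 0.0
```

Run:
```python
from h import *
st();walls()
p,r=cur();d=p[:2]-TC;print('tray xy',R.from_euler('z',-TY,degrees=True).apply([*d,0]).round(4))
```

```text
11.93 [0.4089 0.0902 0.0416] [-3.136e+00  2.000e-03  1.502e+00] op 0.003 gf 0.0 F [0.4 0.2 1.4] q [-0.21  0.58 -0.17  2.31  0.35  0.28 -0.76]
top far 118 top z 0.061 x at top 0.054 ang 1.56
top left 61 top z 0.062 x at top 0.053 ang 1.54
top right 45 top z 0.063 x at top 0.057 ang 1.65
side far 191 top z 0.061 x at top 0.053 ang 1.56
side left 614 top z 0.06 x at top 0.054 ang 1.61
side near 325 top z 0.072 x at top 0.103 ang 0.98
side right 525 top z 0.06 x at top 0.055 ang 1.6
tray xy [-0.1259 -0.0024  0.    ]
```

Reached. Pushing the near wall.

{"method": "carry_out", "body": {"translation": [[0,0.02,0],[0,0.035,-0.01],[0,0.05,-0.02],[0,0.065,-0.025],[0,0.08,-0.03],[0,0.095,-0.04],[0,0.11,-0.05],[0,0.125,-0.06],[0,0.14,-0.07],[0,0.155,-0.08],[0,0.165,-0.09],[0,0.175,-0.095],[0,0.18,-0.095],[0,0.185,-0.095],[0,0.19,-0.095],[0,0.197,-0.095],[0,0.203,-0.095],[0,0.203,-0.095]], "dr": [[0,0,0],[0,0,0],[0,0,0],[0,0,0],[0,0,0],[0,0,0],[0,0,0],[0,0,0],[0,0,0],[0,0,0],[0,0,0],[0,0,0],[0,0,0],[0,0,0],[0,0,0],[0,0,0],[0,0,0],[0,0,0]]}}

```text
time_s: 13.53
ee_pos: [0.4674, 0.0858, 0.0713]
tool_rot: [-3.136, 0.002, 1.502]
wrist_force: [-11.0, 1.9, 8.9]
opening: -0.0
grip_force: 5.9
```

Run:
```python
from h import *
st()
```

```text
13.53 [0.4674 0.0858 0.0713] [-3.136e+00  2.000e-03  1.502e+00] op -0.0 gf 5.9 F [-11.    1.9   8.9] q [-0.1   0.57 -0.25  2.15  0.3   0.47 -0.66]
```

{"method": "carry_out", "body": {"translation": [[0,0.007,0],[0,0.013,0],[0,0.013,0],[0,-0.07,0],[0,-0.07,0],[0,-0.07,-0.2],[0,-0.07,-0.4],[0,-0.07,-0.6],[0,-0.07,-0.6],[0,-0.07,-0.6],[0,-0.07,-0.6]], "dr": [[0,0,0],[0,0,0],[0,0,0],[0,0,0],[0,0,0],[0,0,0],[0,0,0],[0,0,0],[0,0,0],[0,0,0],[0,0,0]]}}

```text
time_s: 14.45
ee_pos: [0.4519, 0.0878, 0.2558]
tool_rot: [3.134, -0.002, 1.5]
wrist_force: [0.5, 0.2, -1.0]
opening: 0.001
grip_force: 0.0
```

Run:
```python
from h import *
st();walls()
# scoop from both views: grip top, floor corners
for nm,box in [('top',(205,285,95,205)),('side',(300,418,180,330))]:
    c=load(nm);P=cloud(c);v=c['image'].max(2).astype(int);m=np.zeros(v.shape,bool);m[box[0]:box[1],box[2]:box[3]]=1
    Z=P[...,2];g=P[m&(Z>.06)]
    print(nm,len(g))
    if len(g)>20:
        for z in [.075,.095,.115,.128]:
            b=g[abs(g[:,2]-z)<.01]
            if len(b): print(z,np.round(b.mean(0),4))
        f=[np.polyfit(g[:,2],g[:,i],1) for i in (0,1)];print('lean dir deg',np.degrees(np.arctan2(f[1][0],f[0][0])),'slope',np.hypot(f[0][0],f[1][0]))
    b=P[m&(Z>.02)&(Z<.034)&(v>40)];print('walls',len(b),np.round(cv2.minAreaRect((b[:,:2]*1000).astype(np.float32))[0],1),cv2.minAreaRect((b[:,:2]*1000).astype(np.float32))[1:])
    mm=m&(v>85)&(P[...,1]>.3)&(abs(P[...,0]-.46)<.08)&(P[...,1]<.5)&(Z<.02)&(c['image'].std(2)<4)
    k,lab,stt,_=cv2.connectedComponentsWithStats(mm.astype(np.uint8));i=1+stt[1:,4].argmax();r=rect(lab==i,.005,c);print('floor',stt[i,4],r)
```

```text
14.45 [0.4519 0.0878 0.2558] [ 3.134e+00 -2.000e-03  1.500e+00] op 0.001 gf 0.0 F [ 0.5  0.2 -1. ] q [ 0.    0.27 -0.38  1.98  0.13  0.91 -0.51]
top far 13 top z 0.062 x at top 0.053 ang 1.55
top right 25 top z 0.064 x at top 0.056 ang 1.66
side far 194 top z 0.061 x at top 0.053 ang 1.55
side left 608 top z 0.06 x at top 0.054 ang 1.6
side near 226 top z 0.061 x at top 0.056 ang 1.63
side right 511 top z 0.06 x at top 0.054 ang 1.6
top 134
0.075 [0.4317 0.4468 0.0746]
0.095 [0.4273 0.4531 0.0947]
0.115 [0.424  0.4585 0.1163]
0.128 [0.4204 0.4659 0.1292]
lean dir deg 119.74934752232397 slope 0.40073802312176465
walls 29 [436.3 413.1] ((102.09487915039062, 48.28175735473633), 76.68412017822266)
floor 701 (((465.7274169921875, 396.87982177734375), (74.6898422241211, 95.7635498046875), 33.108680725097656), [[408.0, 417.0], [461.0, 336.0], [523.0, 377.0], [471.0, 457.0]])
side 304
0.075 [0.4293 0.4601 0.0755]
0.095 [0.4254 0.4661 0.0954]
0.115 [0.4218 0.472  0.1151]
0.128 [0.419  0.4727 0.1309]
lean dir deg 129.95344221427104 slope 0.27625600592397964
walls 340 [457.5 409.1] ((76.42058563232422, 78.8975830078125), 32.07432556152344)
floor 939 (((470.6212158203125, 386.68206787109375), (79.51033020019531, 75.37958526611328), 33.52848815917969), [[417.0, 396.0], [458.0, 333.0], [525.0, 377.0], [483.0, 440.0]])
```

Run:
```python
from h import *
D=down(123.1,-20);z=D.as_matrix()[:,2];print(z)
g=np.array([.4262,.4587,.0955])-.006*z;print('tcp',g)
plan([(g-.12*z,D),(g-.0*z,D)])
```

```text
[ 0.18677787 -0.28651668 -0.93969262]
tcp [0.42507933 0.4604191  0.10113816]
t [0.672, -0.127, 0.064] dr [-0.106, -0.321, -0.613] rows>= 6
t [0.679, 0.092, -0.052] dr [-0.106, -0.321, -0.613] rows>= 6
t [0.0, 0.0, 0.4] dr [-0.0, 0.0, 0.0] rows>= 4
```

{"method": "carry_out", "body": {"translation": [[0.672,-0.127,0.064],[0.672,-0.127,0.064],[0.672,-0.127,0.064],[0.672,-0.127,0.064],[0.672,-0.127,0.064],[0.672,-0.127,0.064],[0.672,-0.127,0.064]], "dr": [[-0.106,-0.321,-0.613],[-0.106,-0.321,-0.613],[-0.106,-0.321,-0.613],[-0.106,-0.321,-0.613],[-0.106,-0.321,-0.613],[-0.106,-0.321,-0.613],[-0.106,-0.321,-0.613]], "gripper": 1}}

```text
time_s: 15.13
ee_pos: [0.4244, 0.2932, 0.2304]
tool_rot: [3.117, 0.174, 1.826]
wrist_force: [-0.5, -1.8, -0.9]
opening: 0.972
grip_force: 0.0
```

{"method": "carry_out", "body": {"translation": [[0.679,0.092,-0.052],[0.679,0.092,-0.052],[0.679,0.092,-0.052],[0.679,0.092,-0.052],[0.679,0.092,-0.052],[0.679,0.092,-0.052],[0.679,0.092,-0.052],[0.679,0.092,-0.052]], "dr": [[-0.106,-0.321,-0.613],[-0.106,-0.321,-0.613],[-0.106,-0.321,-0.613],[-0.106,-0.321,-0.613],[-0.106,-0.321,-0.613],[-0.106,-0.321,-0.613],[-0.106,-0.321,-0.613],[-0.106,-0.321,-0.613]]}}

```text
time_s: 15.8
ee_pos: [0.4029, 0.493, 0.2123]
tool_rot: [-3.138, 0.35, 2.149]
wrist_force: [0.7, -0.8, -0.3]
opening: 1.004
grip_force: 0.0
```

Run:
```python
from h import *
st()
c=snap('side','s2.png');P=cloud(c);m=np.zeros(P.shape[:2],bool);m[300:418,180:330]=1
g=P[m&(P[...,2]>.06)&(P[...,2]<.14)]
for z in [.075,.095,.115]:
    b=g[abs(g[:,2]-z)<.01]
    if len(b): print(z,len(b),np.round(b.mean(0),4))
w=snap('wrist','w2.png')
D=down(123.1,-20);z=D.as_matrix()[:,2];plan([(np.array([.4262,.4587,.0955])-.006*z,D)])
```

```text
15.8 [0.4029 0.493  0.2123] [-3.138  0.35   2.149] op 1.004 gf 0.0 F [ 0.7 -0.8 -0.3] q [-0.85  0.67 -0.48  1.49  0.57  1.33 -0.91]
0.075 52 [0.4295 0.4601 0.075 ]
0.095 59 [0.4253 0.4659 0.0951]
0.115 62 [0.4217 0.4723 0.1153]
t [0.007, 0.003, 0.396] dr [-0.005, 0.001, -0.002] rows>= 4
```

View pics/w2.png

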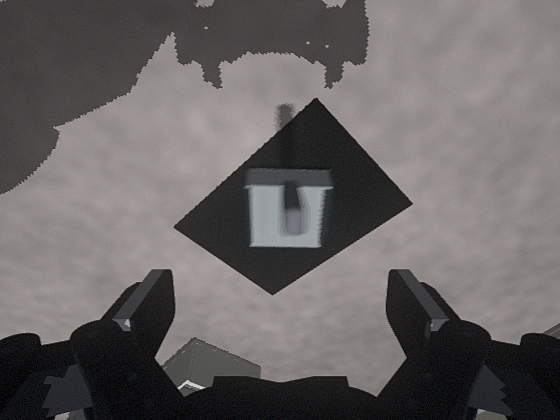

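The wrist view shows the scoop centred between the open jaws, with the grip at (292,210) and the back wall at (290,177). I'll descend and grip.

{"method": "carry_out", "body": {"translation": [[0.007,0.003,0.12],[0.007,0.003,0.24],[0.007,0.003,0.33],[0.007,0.003,0.396],[0.007,0.003,0.396],[0.007,0.003,0.396]], "dr": [[0,0,0],[0,0,0],[0,0,0],[0,0,0],[0,0,0],[0,0,0]]}}

```text
time_s: 16.4
ee_pos: [0.4245, 0.4613, 0.1013]
tool_rot: [-3.139, 0.349, 2.148]
wrist_force: [-0.3, 0.5, 1.2]
opening: 1.004
grip_force: 0.0
```

{"method": "carry_out", "body": {"translation": [[0,0,0],[0,0,0],[0,0,0],[0,0,0],[0,0,0],[0,0,0],[0,0,0],[0,0,0]], "dr": [[0,0,0],[0,0,0],[0,0,0],[0,0,0],[0,0,0],[0,0,0],[0,0,0],[0,0,0]], "gripper": 0, "grip_force": 70}}

```text
time_s: 17.07
ee_pos: [0.4236, 0.463, 0.1011]
tool_rot: [-3.14, 0.348, 2.15]
wrist_force: [0.7, -0.2, -0.3]
opening: -0.004
grip_force: 0.0
```

Run:
```python
from h import *
st()
c=snap('side');t=snap('top')
```

```text
17.07 [0.4236 0.463  0.1011] [-3.14   0.348  2.15 ] op -0.004 gf 0.0 F [ 0.7 -0.2 -0.3] q [-0.81  0.77 -0.44  1.63  0.66  1.11 -0.99]
```

Run:
```python
from h import *
s=load('side');t=load('top')
w=snap('wrist')
a=cv2.resize(s['image'][250:420,170:350],(400,378));b=cv2.resize(w['image'],(400,300));cv2.imwrite('pics/m1.png',np.hstack([a,np.vstack([b,np.zeros((78,400,3),np.uint8)])]))
```

```text
(no output)
```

View pics/m1.png

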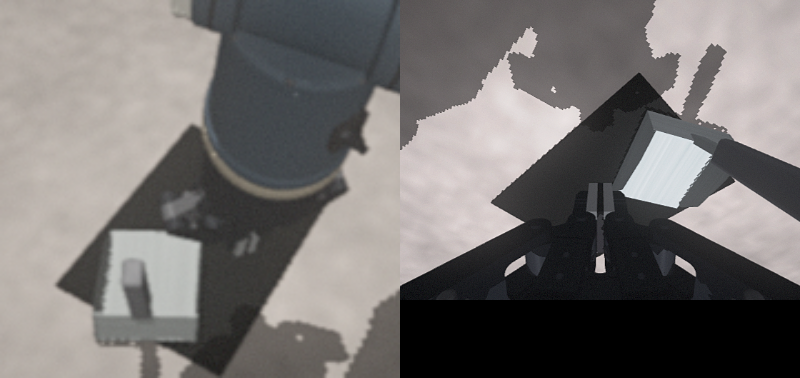

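The scoop was knocked aside. In the left half its grip is at (130,275); in the wrist view it sits to the right at (680,150). I'll back off and measure again.

{"method": "carry_out", "body": {"translation": [[0,0,-0.13],[0,0,-0.26],[0,0,-0.39],[0,0,-0.45],[-0.4,0,-0.45],[-0.4,0,-0.45],[-0.4,0,-0.45],[-0.4,0,-0.45]], "dr": [[0,0,0],[0,0,0],[0,0,0],[0,0,0],[0,0,0],[0,0,0],[0,0,0],[0,0,0]]}}

```text
time_s: 17.88
ee_pos: [0.4662, 0.4005, 0.272]
tool_rot: [3.139, 0.353, 2.138]
wrist_force: [1.7, 0.2, 0.8]
opening: -0.002
grip_force: 0.0
```

Run:
```python
from h import *
st()
for nm,box in [('top',(195,290,85,215)),('side',(280,418,160,345))]:
    c=snap(nm);P=cloud(c);v=c['image'].max(2).astype(int);m=np.zeros(v.shape,bool);m[box[0]:box[1],box[2]:box[3]]=1
    Z=P[...,2];g=P[m&(Z>.06)&(Z<.15)]
    print(nm,len(g))
    for z in [.075,.095,.115,.128]:
        b=g[abs(g[:,2]-z)<.01]
        if len(b): print(z,len(b),np.round(b.mean(0),4))
    mm=m&(v>85)&(Z<.02)&(c['image'].std(2)<4)&(P[...,1]>.3)
    k,lab,stt,_=cv2.connectedComponentsWithStats(mm.astype(np.uint8))
    for i in range(1,k):
        if stt[i,4]>150: print('floor',stt[i],rect(lab==i,.005,c))
t=load('top')['image'];s=load('side')['image'];w=snap('wrist')['image']
cv2.imwrite('pics/m2.png',np.vstack([np.hstack([cv2.resize(t[195:290,85:215],(400,292)),cv2.resize(s[280:418,160:345],(391,292))]),cv2.resize(w,(400,300)).repeat(2,1)[:,:791]*0+cv2.resize(w,(791,300))]))
```

```text
17.88 [0.4662 0.4005 0.272 ] [3.139 0.353 2.138] op -0.002 gf 0.0 F [1.7 0.2 0.8] q [-0.68  0.56 -0.47  1.53  0.56  1.34 -0.74]
top 0
floor [129 221  24  27 397] (((503.52947998046875, 441.2661437988281), (75.4554672241211, 63.407859802246094), 15.37934684753418), [[459.0, 462.0], [476.0, 401.0], [548.0, 421.0], [531.0, 482.0]])
side 301
0.075 45 [0.4759 0.5259 0.0748]
0.095 50 [0.474  0.5321 0.0946]
0.115 56 [0.4717 0.5395 0.1152]
0.128 161 [0.4733 0.5403 0.1315]
floor [ 214  353   49   38 1306] (((500.3470458984375, 445.0228576660156), (78.32855987548828, 76.19007873535156), 16.330326080322266), [[452.0, 471.0], [473.0, 397.0], [549.0, 419.0], [527.0, 493.0]])
floor [272 390  73  28 704] (((369.7517395019531, 469.5122985839844), (119.66419219970703, 47.93441390991211), 16.931711196899414), [[306.0, 475.0], [319.0, 429.0], [434.0, 464.0], [420.0, 510.0]])
floor [212 396  47  13 318] (((486.1752624511719, 503.2358703613281), (75.93638610839844, 20.224353790283203), 15.233271598815918), [[447.0, 503.0], [452.0, 484.0], [525.0, 503.0], [520.0, 523.0]])
```

View pics/m2.png

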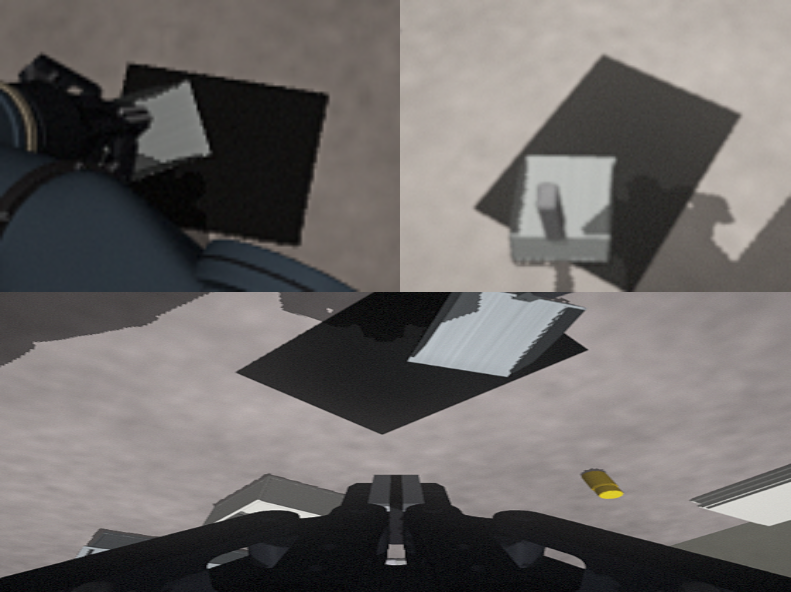

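Run:
```python
from h import *
D=down(105.5,-20);z=D.as_matrix()[:,2]
g=np.array([.4775,.5262,.0955])-.006*z;print('tcp',g)
plan([(g-.12*z,D),(g,D)])
```

```text
tcp [0.47695159 0.52817749 0.10113816]
t [0.474, 0.308, 0.023] dr [0.197, -0.003, 0.552] rows>= 6
t [-0.0, -0.0, 0.4] dr [-0.0, -0.0, 0.0] rows>= 4
```

{"method": "carry_out", "body": {"translation": [[0.474,0.308,0.023],[0.474,0.308,0.023],[0.474,0.308,0.023],[0.474,0.308,0.023],[0.474,0.308,0.023],[0.474,0.308,0.023],[0.474,0.308,0.023],[0.474,0.308,0.023]], "dr": [[0.197,-0.003,0.552],[0.197,-0.003,0.552],[0.197,-0.003,0.552],[0.197,-0.003,0.552],[0.197,-0.003,0.552],[0.197,-0.003,0.552],[0.197,-0.003,0.552],[0.197,-0.003,0.552]], "gripper": 1}}

```text
time_s: 18.7
ee_pos: [0.4658, 0.5672, 0.2144]
tool_rot: [3.141, 0.35, 1.842]
wrist_force: [-0.3, -0.3, -0.2]
opening: 1.002
grip_force: 0.0
```

Run:
```python
from h import *
st()
c=snap('side');P=cloud(c);m=np.zeros(P.shape[:2],bool);m[280:418,160:345]=1
g=P[m&(P[...,2]>.06)&(P[...,2]<.14)]
for z in [.075,.095,.115]:
    b=g[abs(g[:,2]-z)<.01]
    if len(b): print(z,len(b),np.round(b.mean(0),4))
w=snap('wrist','w3.png')
W=cloud(w);m=(W[...,2]>.06)&(W[...,2]<.137)&(np.hypot(W[...,0]-.4775,W[...,1]-.526)<.05)
g=W[m]
for z in [.085,.095,.115,.13]:
    b=g[abs(g[:,2]-z)<.01]
    if len(b): print('w',z,len(b),np.round(b.mean(0),4))
D=down(105.5,-20);z=D.as_matrix()[:,2];plan([(np.array([.4775,.5262,.0955])-.006*z,D)])
```

```text
18.7 [0.4658 0.5672 0.2144] [3.141 0.35  1.842] op 1.002 gf 0.0 F [-0.3 -0.3 -0.2] q [-0.89  0.85 -0.39  1.07  0.5   1.57 -1.01]
0.075 44 [0.4759 0.5256 0.0748]
0.095 50 [0.474  0.5324 0.0945]
0.115 55 [0.4719 0.5396 0.115 ]
w 0.085 128 [0.4767 0.533  0.0849]
w 0.095 139 [0.4756 0.5367 0.0953]
w 0.115 191 [0.4737 0.5437 0.1153]
w 0.13 685 [0.4742 0.5417 0.1303]
t [0.005, -0.001, 0.403] dr [0.003, 0.0, -0.001] rows>= 4
```

View pics/w3.png

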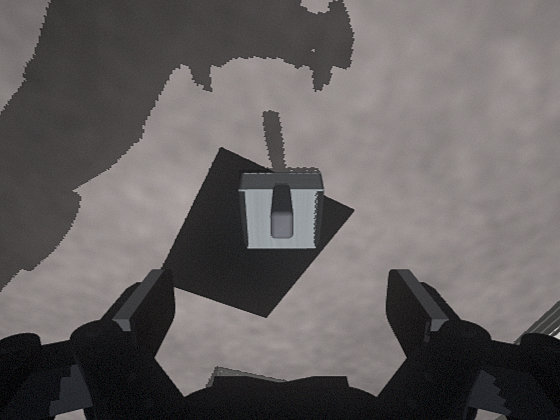

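The scoop is centred and square between the jaws, with the grip at (282,215).

{"method": "carry_out", "body": {"translation": [[0.005,0,0.12],[0.005,0,0.24],[0.005,0,0.33],[0.005,0,0.403],[0.005,0,0.403],[0.005,0,0.403]], "dr": [[0,0,0],[0,0,0],[0,0,0],[0,0,0],[0,0,0],[0,0,0]]}}

```text
time_s: 19.3
ee_pos: [0.4773, 0.528, 0.1004]
tool_rot: [-3.142, 0.35, 1.841]
wrist_force: [-0.4, 0.7, 2.5]
opening: 0.999
grip_force: 0.0
```

{"method": "carry_out", "body": {"translation": [[0,0,0],[0,0,0],[0,0,0],[0,0,0],[0,0,0],[0,0,0],[0,0,0],[0,0,0]], "dr": [[0,0,0],[0,0,0],[0,0,0],[0,0,0],[0,0,0],[0,0,0],[0,0,0],[0,0,0]], "gripper": 0, "grip_force": 70}}

```text
time_s: 19.97
ee_pos: [0.4766, 0.5293, 0.1001]
tool_rot: [3.141, 0.349, 1.842]
wrist_force: [-0.0, 0.7, 4.3]
opening: 0.153
grip_force: 68.5
```

Run:
```python
from h import *
st()
D=down(105.5,-20)
p,r=cur();plan([(p+[0,0,.1],D)])
```

```text
19.97 [0.4766 0.5293 0.1001] [3.141 0.349 1.842] op 0.153 gf 68.5 F [-0.   0.7  4.3] q [-0.84  0.91 -0.38  1.27  0.54  1.33 -1.07]
t [-0.114, 0.0, -0.313] dr [0.001, 0.001, 0.001] rows>= 4
```

```bash
cat >> h.py <<'E'
RREL=R.from_euler('z',180,degrees=True)*R.from_euler('x',180,degrees=True)*R.from_euler('y',-20,degrees=True)
TCPS=np.array([-.1237,0,.0971]) # TCP from nose, scoop frame
def scoop(nose,yaw,pitch=0): # pitch>0 nose down
    rs=R.from_euler('z',yaw,degrees=True)*R.from_euler('y',pitch,degrees=True)
    return np.array(nose)+rs.apply(TCPS), rs*RREL
def noseat():
    p,r=cur();rs=r*RREL.inv();n=p-rs.apply(TCPS);return n,rs
def plocal(p):
    a=R.from_euler('z',-PY,degrees=True);return a.apply([p[0]-PC[0],p[1]-PC[1],p[2]])
def tlocal(p):
    a=R.from_euler('z',-TY,degrees=True);return a.apply([p[0]-TC[0],p[1]-TC[1],p[2]])
def heads(nm):
    c=load(nm);P=cloud(c);L=R.from_euler('z',-PY,degrees=True).apply((P.reshape(-1,3)-[*PC,0])).reshape(P.shape)
    mk=(abs(L[...,0])<.124)&(abs(L[...,1])<.072)&(P[...,2]>.018)&(P[...,2]<.042)
    n,lab,s,_=cv2.connectedComponentsWithStats(mk.astype(np.uint8))
    for i in range(1,n):
        if s[i,4]>=6:
            q=L[lab==i];t=q[:,2].max();print(nm,s[i,4],'local',np.round(q[q[:,2]>t-.006].mean(0),3),'top',round(t,3))
E
python3 - <<'E'
from h import *
n,rs=noseat();print('nose',n.round(4),rs.as_euler('zyx',degrees=True).round(1))
p,r=cur()
a=scoop(n+[0,0,.12],-74.5);b=scoop(pan(-.02,.0375,.12),-180+PY)
plan([a,b])
E
```

```text
nose [0.5098 0.4101 0.003 ] [-74.5  -0.   -0. ]
t [-0.137, 0.001, -0.376] dr [0.001, 0.001, 0.001] rows>= 4
t [-0.544, -0.022, 0.201] dr [0.291, -0.0, 0.798] rows>= 6
t [-0.5, 0.229, 0.185] dr [0.291, -0.0, 0.798] rows>= 6
t [-0.359, 0.437, 0.133] dr [0.291, -0.0, 0.798] rows>= 6
t [-0.147, 0.559, 0.056] dr [0.291, -0.0, 0.798] rows>= 6
```

{"method": "carry_out", "body": {"translation": [[-0.046,0,-0.125],[-0.091,0,-0.25],[-0.137,0,-0.376],[-0.137,0,-0.376],[-0.137,0,-0.376]], "dr": [[0,0,0],[0,0,0],[0,0,0],[0,0,0],[0,0,0]]}}

```text
time_s: 20.38
ee_pos: [0.4771, 0.5302, 0.2223]
tool_rot: [3.138, 0.346, 1.84]
wrist_force: [-0.2, -0.5, -1.7]
opening: 0.155
grip_force: 68.8
```

{"method": "carry_out", "body": {"translation": [[-0.544,-0.022,0.201],[-0.544,-0.022,0.201],[-0.544,-0.022,0.201],[-0.544,-0.022,0.201],[-0.544,-0.022,0.201],[-0.544,-0.022,0.201],[-0.544,-0.022,0.201]], "dr": [[0.291,0,0.798],[0.291,0,0.798],[0.291,0,0.798],[0.291,0,0.798],[0.291,0,0.798],[0.291,0,0.798],[0.291,0,0.798]]}}

```text
time_s: 20.97
ee_pos: [0.5168, 0.3588, 0.2177]
tool_rot: [-3.14, 0.351, 1.397]
wrist_force: [-1.2, 0.7, -1.0]
opening: 0.155
grip_force: 68.8
```

{"method": "carry_out", "body": {"translation": [[-0.5,0.229,0.185],[-0.5,0.229,0.185],[-0.5,0.229,0.185],[-0.5,0.229,0.185],[-0.5,0.229,0.185],[-0.5,0.229,0.185],[-0.5,0.229,0.185]], "dr": [[0.291,0,0.798],[0.291,0,0.798],[0.291,0,0.798],[0.291,0,0.798],[0.291,0,0.798],[0.291,0,0.798],[0.291,0,0.798]]}}

```text
time_s: 21.55
ee_pos: [0.5565, 0.1916, 0.2174]
tool_rot: [-3.14, 0.35, 0.955]
wrist_force: [0.2, 0.3, -1.0]
opening: 0.151
grip_force: 68.9
```

{"method": "carry_out", "body": {"translation": [[-0.359,0.437,0.133],[-0.359,0.437,0.133],[-0.359,0.437,0.133],[-0.359,0.437,0.133],[-0.359,0.437,0.133],[-0.359,0.437,0.133],[-0.359,0.437,0.133]], "dr": [[0.291,0,0.798],[0.291,0,0.798],[0.291,0,0.798],[0.291,0,0.798],[0.291,0,0.798],[0.291,0,0.798],[0.291,0,0.798]]}}

```text
time_s: 22.13
ee_pos: [0.5972, 0.0232, 0.217]
tool_rot: [-3.139, 0.349, 0.512]
wrist_force: [-0.8, 1.0, -1.3]
opening: 0.149
grip_force: 69.0
```

{"method": "carry_out", "body": {"translation": [[-0.147,0.559,0.056],[-0.147,0.559,0.056],[-0.147,0.559,0.056],[-0.147,0.559,0.056],[-0.147,0.559,0.056],[-0.147,0.559,0.056],[-0.147,0.559,0.056],[-0.147,0.559,0.056]], "dr": [[0.291,0,0.798],[0.291,0,0.798],[0.291,0,0.798],[0.291,0,0.798],[0.291,0,0.798],[0.291,0,0.798],[0.291,0,0.798],[0.291,0,0.798]]}}

```text
time_s: 22.8
ee_pos: [0.6381, -0.1445, 0.2166]
tool_rot: [-3.138, 0.35, 0.07]
wrist_force: [-0.4, -0.2, -1.7]
opening: 0.152
grip_force: 69.2
```

Run:
```python
from h import *
st();n,rs=noseat();print('nose',n.round(4),plocal(n).round(4),rs.as_euler('zyx',degrees=True).round(1))
snap('top');s=snap('side','s3.png');heads('top');heads('side')
P=cloud(s);m=(P[...,2]>.1)&(P[...,2]<.14)&(abs(P[...,0]-.57)<.09)&(abs(P[...,1]+.155)<.06)
q=P[m];print('scoop z pct',len(q),np.percentile(q[:,2],[1,5,50]),'x min',np.percentile(q[:,0],[0,1,99]))
w=snap('wrist')
cv2.imwrite('pics/c3.png',np.hstack([cv2.resize(s['image'][60:300,200:420],(390,425)),cv2.resize(w['image'],(400,425))]))
```

```text
22.8 [ 0.6381 -0.1445  0.2166] [-3.138  0.35   0.07 ] op 0.152 gf 69.2 F [-0.4 -0.2 -1.7] q [ 0.11  0.76  0.02  1.22  0.05  1.5  -1.39]
nose [ 0.5146 -0.1527  0.1196] [-0.0185  0.0411  0.1196] [-176.1    0.     0.2]
side 51 local [-0.051 -0.025  0.03 ] top 0.033
side 52 local [-0.052  0.029  0.03 ] top 0.034
side 56 local [-0.098  0.012  0.029] top 0.033
scoop z pct 556 [0.11927683 0.12018718 0.12575298] x min [0.51326379 0.51584374 0.61118039]
```

View pics/c3.png

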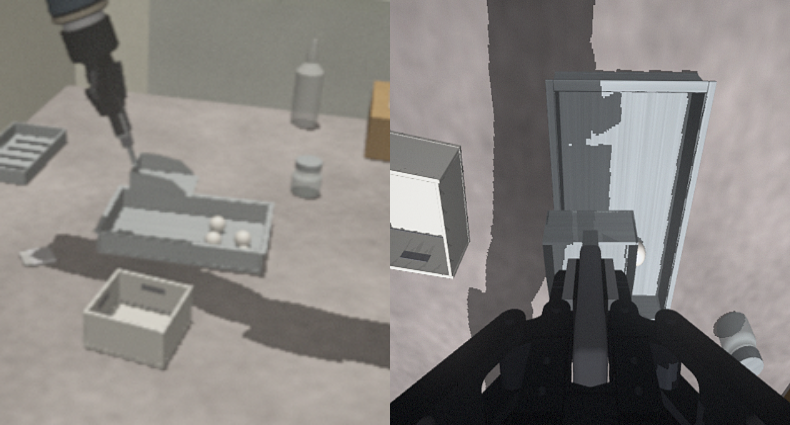

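Run:
```python
from h import *
for nm in ['side','wrist','top']:
    c=load(nm);P=cloud(c);L=R.from_euler('z',-PY,degrees=True).apply((P.reshape(-1,3)-[*PC,0]))
    z=L[:,2];m=(z>.034)&(z<.044)
    for nme,ax,sg,oth in [('left',1,1,.1),('right',1,-1,.1),('far',0,1,.06),('near',0,-1,.06)]:
        q=L[m&(abs(L[:,1-ax])<oth)&(sg*L[:,ax]>(.06 if ax else .115))&(sg*L[:,ax]<(.1 if ax else .15))]
        if len(q)>15:
            o=1-ax;f=np.polyfit(q[:,o],q[:,ax],1);print(nm,nme,len(q),np.round(np.percentile(q[:,ax],[3,50,97]),4),'slope deg',np.degrees(f[0]).round(2))
```

```text
side left 194 [0.0774 0.0823 0.0883] slope deg 0.1
side right 155 [-0.085  -0.0772 -0.0725] slope deg 0.77
side far 68 [0.1254 0.1277 0.1343] slope deg 0.06
side near 42 [-0.1392 -0.1348 -0.131 ] slope deg -0.74
wrist left 943 [0.0772 0.0811 0.0857] slope deg 0.08
wrist right 2148 [-0.0851 -0.0797 -0.0766] slope deg 0.06
wrist far 2003 [0.1279 0.1327 0.1363] slope deg -0.13
wrist near 23 [-0.1305 -0.1296 -0.1289] slope deg 1.48
top right 184 [-0.0856 -0.0805 -0.0762] slope deg 0.26
top near 38 [-0.1373 -0.1335 -0.1291] slope deg 0.04
```

The picture shows the scoop held level above the pan with its nose at about (190,190) on the left. The tray is a square box and the heads are at (217,225), (214,238) and (242,238), with the fourth hidden behind the near-left wall. I'll descend.

Run:
```python
from h import *
plan([scoop(pan(-.02,.035,.03),-180+PY,3),scoop(pan(-.02,.035,.006),-180+PY,3)])
```

```text
t [0.075, 0.018, 0.269] dr [0.001, 0.101, 0.01] rows>= 4
t [0.023, -0.0, 0.077] dr [0.0, 0.0, -0.0] rows>= 2
```

{"method": "carry_out", "body": {"translation": [[0.075,0.018,0.1],[0.075,0.018,0.2],[0.075,0.018,0.269],[0.075,0.018,0.269],[0.075,0.018,0.269]], "dr": [[0,0.1,0.01],[0,0.1,0.01],[0,0.1,0.01],[0,0.1,0.01],[0,0.1,0.01]]}}

```text
time_s: 23.37
ee_pos: [0.6311, -0.1534, 0.1335]
tool_rot: [3.141, 0.299, 0.059]
wrist_force: [0.8, 0.2, -0.5]
opening: 0.153
grip_force: 69.1
```

{"method": "carry_out", "body": {"translation": [[0.012,0,0.038],[0.023,0,0.077],[0.023,0,0.077]], "dr": [[0,0,0],[0,0,0],[0,0,0]]}}

```text
time_s: 23.62
ee_pos: [0.6309, -0.154, 0.1077]
tool_rot: [3.14, 0.299, 0.058]
wrist_force: [-0.0, -0.8, -1.3]
opening: 0.152
grip_force: 69.4
```

Run:
```python
from h import *
st();n,rs=noseat();print('nose',plocal(n).round(4),(rs.as_euler('zyx',degrees=True)-[PY,0,0]).round(1))
snap('side');heads('side')
y=-180+PY
plan([scoop(pan(-.02,.035,.0035),y,3),scoop(pan(-.126,.035,.0035),y,3)])
```

```text
23.62 [ 0.6309 -0.154   0.1077] [3.14  0.299 0.058] op 0.152 gf 69.4 F [-0.  -0.8 -1.3] q [ 0.13  0.82  0.01  1.4   0.06  1.21 -1.4 ]
nose [-0.0211  0.0328  0.0045] [-1.802e+02 -2.900e+00  1.000e-01]
side 179 local [0.062 0.026 0.039] top 0.042
side 52 local [-0.051 -0.025  0.029] top 0.033
side 53 local [-0.051  0.027  0.03 ] top 0.034
side 54 local [-0.097  0.012  0.03 ] top 0.033
t [0.004, -0.009, 0.004] dr [0.0, 0.003, -0.007] rows>= 2
t [-0.338, -0.0, 0.103] dr [0.0, -0.0, 0.0] rows>= 4
```

{"method": "carry_out", "body": {"translation": [[0.004,-0.008,0.004],[-0.01,-0.008,0.01],[-0.025,-0.008,0.014],[-0.042,-0.008,0.018],[-0.06,-0.008,0.023],[-0.077,-0.008,0.029],[-0.095,-0.008,0.034],[-0.112,-0.008,0.039],[-0.13,-0.008,0.045],[-0.147,-0.008,0.05],[-0.165,-0.008,0.055],[-0.182,-0.008,0.061],[-0.2,-0.008,0.066],[-0.217,-0.008,0.071],[-0.235,-0.008,0.077],[-0.252,-0.008,0.082],[-0.27,-0.008,0.087],[-0.287,-0.008,0.092],[-0.3,-0.008,0.096],[-0.3,-0.008,0.096]], "dr": [[0,0,-0.005],[0,0,-0.005],[0,0,-0.005],[0,0,-0.005],[0,0,-0.005],[0,0,-0.005],[0,0,-0.005],[0,0,-0.005],[0,0,-0.005],[0,0,-0.005],[0,0,-0.005],[0,0,-0.005],[0,0,-0.005],[0,0,-0.005],[0,0,-0.005],[0,0,-0.005],[0,0,-0.005],[0,0,-0.005],[0,0,-0.005],[0,0,-0.005]]}}

```text
time_s: 25.33
ee_pos: [0.5359, -0.1579, 0.1083]
tool_rot: [3.141, 0.298, 0.06]
wrist_force: [-0.2, -0.2, -3.2]
opening: 0.154
grip_force: 69.1
```

```bash
cat >> h.py <<'E'
def mosaic(fn,r=0):
    s=snap('side');t=snap('top');w=snap('wrist');f=lambda a,b:cv2.resize(a,b,interpolation=cv2.INTER_CUBIC)
    cv2.imwrite('pics/'+fn,np.vstack([np.hstack([f(s['image'][140:240,240:380],(420,300)),f(t['image'][150:275,300:400],(240,300))]),f(w['image'],(400,290))[:, :].copy() if 0 else np.hstack([f(w['image'],(390,290)),np.zeros((290,270,3),np.uint8)])]))
E
python3 - <<'E'
from h import *
st();n,rs=noseat();print('nose',plocal(n).round(4))
mosaic('a1.png');heads('side');heads('top')
E
```

```text
25.33 [ 0.5359 -0.1579  0.1083] [3.141 0.298 0.06 ] op 0.154 gf 69.1 F [-0.2 -0.2 -3.2] q [ 0.16  0.71  0.01  1.68  0.07  1.05 -1.39]
nose [-0.1161  0.0348  0.0049]
side 259 local [-0.035  0.014  0.039] top 0.042
```

View pics/a1.png

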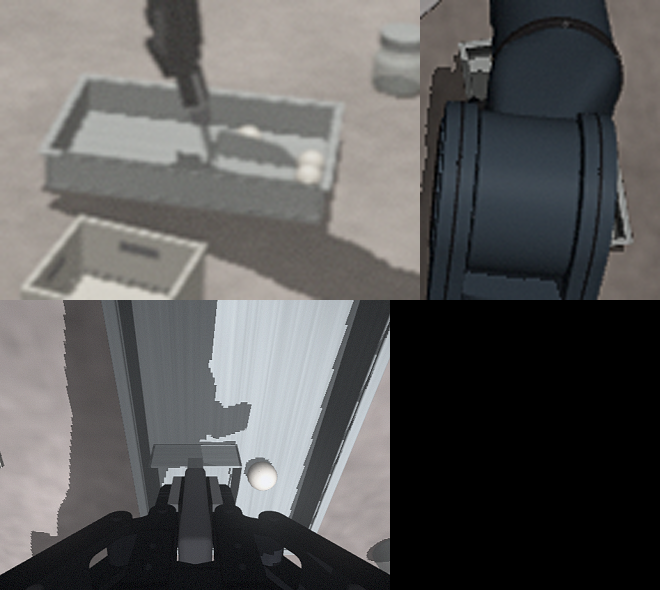

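The side view shows two heads stacked at the near wall at (310,165) and one outside the scoop at (247,132). The fourth should be inside the scoop. I'll press on to the wall.

{"method": "carry_out", "body": {"translation": [[0.0,0,0.005],[-0.008,0,0.008],[-0.016,0,0.01],[-0.024,0,0.013],[-0.03,0,0.015],[-0.034,0,0.016],[-0.034,0,0.016]], "dr": [[0,0,0],[0,0,0],[0,0,0],[0,0,0],[0,0,0],[0,0,0],[0,0,0]]}}

```text
time_s: 26.07
ee_pos: [0.5248, -0.1585, 0.1066]
tool_rot: [3.141, 0.298, 0.06]
wrist_force: [1.0, 0.2, 1.5]
opening: 0.152
grip_force: 69.8
```

Run:
```python
from h import *
st();n,rs=noseat();print('nose',plocal(n).round(4))
c=snap('side');P=cloud(c);L=R.from_euler('z',-PY,degrees=True).apply((P.reshape(-1,3)-[*PC,0])).reshape(P.shape)
hsv=cv2.cvtColor(c['image'],cv2.COLOR_BGR2HSV);mk=(hsv[...,2]>165)&(L[...,0]<-.0)&(L[...,0]>-.13)&(abs(L[...,1])<.08)
k,lab,s,ce=cv2.connectedComponentsWithStats(mk.astype(np.uint8))
for i in range(1,k):
    if s[i,4]>8: print(s[i],np.round(np.nanmedian(L[lab==i],0),3),np.nanmax(L[lab==i][:,2]))
```

```text
26.07 [ 0.5248 -0.1585  0.1066] [3.141 0.298 0.06 ] op 0.152 gf 69.8 F [1.  0.2 1.5] q [ 0.16  0.7   0.01  1.71  0.07  1.03 -1.39]
nose [-0.1273  0.0348  0.0034]
[305 183   7  10  38] [-0.006 -0.03   0.006] 0.00844342835361659
[316 182  34  19 258] [-0.099  0.01   0.012] 0.04325291629086905
```

Run:
```python
from h import *
y=-180+PY;X=-.0304;c=lambda a:.097*np.cos(np.deg2rad(a));s=lambda a:.097*np.sin(np.deg2rad(a))
plan([scoop(pan(X-c(6),.0345,.008+s(6)),y,-6),scoop(pan(X-c(15),.0345,.010+s(15)),y,-15),scoop(pan(X+.005-c(15),.0345,.12+s(15)),y,-15)])
```

```text
t [0.052, 0.001, 0.0] dr [0.0, -0.297, -0.004] rows>= 3
t [0.05, -0.0, -0.006] dr [-0.0, -0.3, -0.0] rows>= 3
t [-0.197, 0.0, -0.31] dr [0.0, 0.0, 0.0] rows>= 4
```

{"method": "carry_out", "body": {"translation": [[0.01,0,0],[0.021,0,0],[0.031,0,0],[0.042,0,0],[0.052,0,0]], "dr": [[0,-0.06,0],[0,-0.12,0],[0,-0.18,0],[0,-0.24,0],[0,-0.3,0]]}}

```text
time_s: 26.53
ee_pos: [0.5403, -0.1573, 0.1014]
tool_rot: [3.141, 0.457, 0.06]
wrist_force: [-0.5, -0.8, -2.8]
opening: 0.153
grip_force: 69.1
```

{"method": "carry_out", "body": {"translation": [[0.01,0,-0.001],[0.02,0,-0.002],[0.03,0,-0.004],[0.04,0,-0.005],[0.05,0,-0.006],[0.05,0,-0.006],[0.05,0,-0.006]], "dr": [[0,-0.06,0],[0,-0.12,0],[0,-0.18,0],[0,-0.24,0],[0,-0.3,0],[0,-0.3,0],[0,-0.3,0]]}}

```text
time_s: 27.12
ee_pos: [0.5545, -0.1564, 0.0958]
tool_rot: [3.141, 0.612, 0.06]
wrist_force: [-0.3, 0.6, -2.5]
opening: 0.155
grip_force: 69.1
```

{"method": "carry_out", "body": {"translation": [[-0.01,0,-0.016],[-0.03,0,-0.045],[-0.055,0,-0.085],[-0.08,0,-0.125],[-0.105,0,-0.165],[-0.13,0,-0.205],[-0.155,0,-0.245],[-0.18,0,-0.285],[-0.197,0,-0.31],[-0.197,0,-0.31]], "dr": [[0,0,0],[0,0,0],[0,0,0],[0,0,0],[0,0,0],[0,0,0],[0,0,0],[0,0,0],[0,0,0],[0,0,0]]}}

```text
time_s: 27.95
ee_pos: [0.5604, -0.1565, 0.2104]
tool_rot: [3.139, 0.607, 0.059]
wrist_force: [0.8, 0.4, -3.0]
opening: 0.155
grip_force: 69.1
```

Run:
```python
from h import *
st();n,rs=noseat();print('nose',plocal(n).round(4))
mosaic('a2.png');heads('side')
```

```text
27.95 [ 0.5604 -0.1565  0.2104] [3.139 0.607 0.059] op 0.155 gf 69.1 F [ 0.8  0.4 -3. ] q [ 0.1   0.8   0.05  1.28  0.09  1.66 -1.38]
nose [-0.1174  0.0346  0.148 ]
side 51 local [-0.052 -0.026  0.03 ] top 0.034
```

View pics/a2.png

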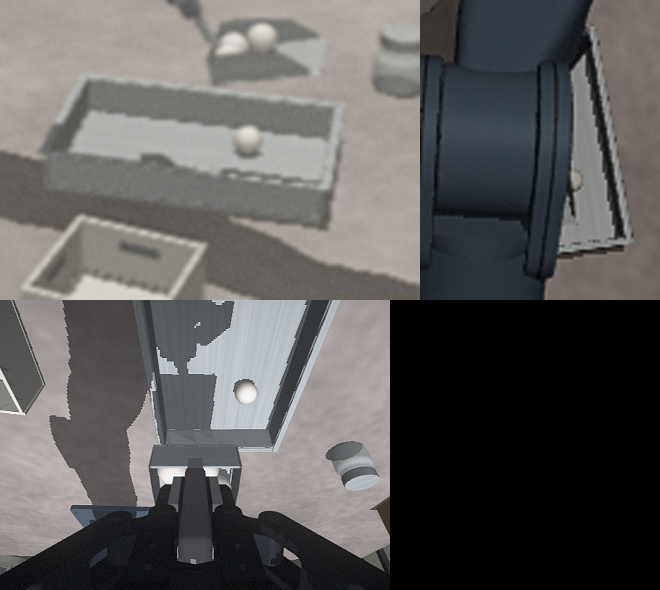

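The side view shows three heads in the raised scoop at (230,40) and (262,37), and one left in the pan at (247,140). I'll move to the tray and pour slowly.

Run:
```python
from h import *
y=-180+TY;tn=lambda a:np.tan(np.deg2rad(a))
w=[scoop(tray(.005,0,.12),y,-15),scoop(tray(.005,0,.072),y,-1)]
p,r=plan(w)
for a in [4,8,12,17,23,30]: p,r=plan([scoop(tray(.005,0,.070-.053*tn(a)),y,a)],p,r)
```

```text
t [0.43, -0.738, -0.199] dr [0.145, 0.001, 0.204] rows>= 8
t [-0.024, 0.0, 0.077] dr [0.0, 0.467, 0.0] rows>= 3
t [-0.033, 0.0, -0.005] dr [0.0, 0.167, 0.0] rows>= 2
t [-0.028, -0.0, -0.006] dr [0.0, 0.133, 0.0] rows>= 2
t [-0.029, -0.0, -0.006] dr [0.0, 0.133, 0.0] rows>= 2
t [-0.038, 0.0, -0.006] dr [0.0, 0.167, -0.0] rows>= 2
t [-0.047, 0.0, -0.006] dr [0.0, 0.2, 0.0] rows>= 2
t [-0.058, 0.0, -0.003] dr [0.0, 0.233, 0.0] rows>= 2
```

{"method": "carry_out", "body": {"translation": [[0.005,-0.01,-0.003],[0.02,-0.035,-0.01],[0.045,-0.075,-0.02],[0.075,-0.13,-0.035],[0.11,-0.19,-0.05],[0.145,-0.25,-0.067],[0.18,-0.31,-0.083],[0.215,-0.37,-0.1],[0.25,-0.43,-0.115],[0.285,-0.49,-0.132],[0.32,-0.55,-0.148],[0.35,-0.605,-0.163],[0.38,-0.655,-0.176],[0.4,-0.69,-0.186],[0.415,-0.715,-0.193],[0.425,-0.732,-0.197],[0.43,-0.738,-0.199],[0.43,-0.738,-0.199]], "dr": [[0.002,0,0.003],[0.007,0,0.01],[0.015,0,0.02],[0.025,0,0.036],[0.037,0,0.052],[0.049,0,0.069],[0.06,0,0.085],[0.073,0,0.102],[0.085,0,0.119],[0.096,0,0.135],[0.108,0,0.152],[0.119,0,0.167],[0.128,0,0.18],[0.135,0,0.19],[0.14,0,0.197],[0.143,0,0.201],[0.145,0,0.204],[0.145,0,0.204]]}}

```text
time_s: 29.6
ee_pos: [0.686, 0.0736, 0.1813]
tool_rot: [3.141, 0.612, -0.07]
wrist_force: [-0.4, 0.2, -2.4]
opening: 0.154
grip_force: 69.1
```

Run:
```python
from h import *
st();n,rs=noseat();print('nose',tlocal(n).round(4),rs.as_euler('ZYX',degrees=True).round(1))
y=-180+TY
p,r=plan([scoop(tray(.005,0,.072),y,-1)])
```

```text
29.6 [0.686  0.0736 0.1813] [ 3.141  0.612 -0.07 ] op 0.154 gf 69.1 F [-0.4  0.2 -2.4] q [-0.13  1.03  0.03  0.83 -0.13  1.88 -1.75]
nose [5.100e-03 1.000e-04 1.196e-01] [176.  -15.1   0. ]
t [-0.026, 0.001, 0.076] dr [0.001, 0.469, 0.001] rows>= 3
```

{"method": "carry_out", "body": {"translation": [[-0.003,0,0.008],[-0.006,0,0.016],[-0.009,0,0.025],[-0.012,0,0.034],[-0.015,0,0.043],[-0.018,0,0.052],[-0.021,0,0.061],[-0.024,0,0.069],[-0.026,0,0.076],[-0.026,0,0.076]], "dr": [[0,0.05,0],[0,0.1,0],[0,0.155,0],[0,0.21,0],[0,0.265,0],[0,0.32,0],[0,0.375,0],[0,0.425,0],[0,0.469,0],[0,0.469,0]]}}

```text
time_s: 30.43
ee_pos: [0.6658, 0.0737, 0.1687]
tool_rot: [3.141, 0.364, -0.071]
wrist_force: [0.2, -0.3, -2.4]
opening: 0.154
grip_force: 69.1
```

{"method": "carry_out", "body": {"translation": [[-0.006,0,-0.001],[-0.011,0,-0.002],[-0.017,0,-0.003],[-0.022,0,-0.004],[-0.028,0,-0.004],[-0.033,0,-0.005],[-0.033,0,-0.005],[-0.033,0,-0.005],[-0.033,0,-0.005]], "dr": [[0,0.028,0],[0,0.056,0],[0,0.083,0],[0,0.111,0],[0,0.139,0],[0,0.167,0],[0,0.167,0],[0,0.167,0],[0,0.167,0]]}}

```text
time_s: 31.18
ee_pos: [0.6578, 0.0753, 0.1725]
tool_rot: [3.142, 0.278, -0.07]
wrist_force: [0.3, 0.0, -2.9]
opening: 0.153
grip_force: 69.1
```

{"method": "carry_out", "body": {"translation": [[-0.005,0,-0.001],[-0.009,0,-0.002],[-0.014,0,-0.003],[-0.019,0,-0.004],[-0.024,0,-0.005],[-0.028,0,-0.006],[-0.028,0,-0.006],[-0.028,0,-0.006],[-0.028,0,-0.006]], "dr": [[0,0.022,0],[0,0.044,0],[0,0.067,0],[0,0.089,0],[0,0.111,0],[0,0.133,0],[0,0.133,0],[0,0.133,0],[0,0.133,0]]}}

```text
time_s: 31.93
ee_pos: [0.6503, 0.0758, 0.1766]
tool_rot: [3.142, 0.209, -0.071]
wrist_force: [-0.5, -1.3, -1.8]
opening: 0.154
grip_force: 69.1
```

```bash
cat >> h.py <<'E'
def white():
    "white round blobs near tray in side view"
    c=snap('side');P=cloud(c);L=R.from_euler('z',-TY,degrees=True).apply((P.reshape(-1,3)-[*TC,0])).reshape(P.shape)
    m=(abs(L[...,0])<.05)&(abs(L[...,1])<.05)&(L[...,2]>.014)&(L[...,2]<.045)
    k,lab,s,ce=cv2.connectedComponentsWithStats(m.astype(np.uint8))
    for i in range(1,k):
        if s[i,4]>12: print('intray',s[i,4],np.round(np.nanmedian(L[lab==i],0),3),round(np.nanmax(L[lab==i][:,2]),3))
E
python3 - <<'E'
from h import *
st();n,rs=noseat();print('nose',tlocal(n).round(4),rs.as_euler('ZYX',degrees=True).round(1));white()
E
```

```text
31.93 [0.6503 0.0758 0.1766] [ 3.142  0.209 -0.071] op 0.154 gf 69.1 F [-0.5 -1.3 -1.8] q [-0.19  0.72  0.04  1.4  -0.08  1.23 -1.76]
nose [ 0.0052 -0.0002  0.0631] [176.   8.   0.]
```

{"method": "carry_out", "body": {"translation": [[-0.005,0,-0.001],[-0.01,0,-0.002],[-0.015,0,-0.003],[-0.019,0,-0.004],[-0.024,0,-0.005],[-0.029,0,-0.006],[-0.029,0,-0.006],[-0.029,0,-0.006]], "dr": [[0,0.022,0],[0,0.044,0],[0,0.067,0],[0,0.089,0],[0,0.111,0],[0,0.133,0],[0,0.133,0],[0,0.133,0]]}}

```text
time_s: 32.65
ee_pos: [0.642, 0.0765, 0.1804]
tool_rot: [-3.142, 0.139, -0.07]
wrist_force: [-0.2, -0.6, -2.2]
opening: 0.151
grip_force: 69.1
```

{"method": "carry_out", "body": {"translation": [[-0.006,0,-0.001],[-0.013,0,-0.002],[-0.019,0,-0.003],[-0.025,0,-0.004],[-0.032,0,-0.005],[-0.038,0,-0.006],[-0.038,0,-0.006],[-0.038,0,-0.006]], "dr": [[0,0.028,0],[0,0.056,0],[0,0.083,0],[0,0.111,0],[0,0.139,0],[0,0.167,0],[0,0.167,0],[0,0.167,0]]}}

```text
time_s: 33.32
ee_pos: [0.6309, 0.0772, 0.1838]
tool_rot: [-3.142, 0.051, -0.07]
wrist_force: [-0.0, 0.4, -1.4]
opening: 0.155
grip_force: 69.2
```

Run:
```python
from h import *
st();n,rs=noseat();print('nose',tlocal(n).round(4),rs.as_euler('ZYX',degrees=True).round(1));white()
s=load('side');w=snap('wrist');t=snap('top');f=cv2.resize
cv2.imwrite('pics/a3.png',np.hstack([f(s['image'][130:300,200:360],(400,425)),f(w['image'],(400,425))]))
```

```text
33.32 [0.6309 0.0772 0.1838] [-3.142  0.051 -0.07 ] op 0.155 gf 69.2 F [-0.   0.4 -1.4] q [-0.22  0.61  0.06  1.59 -0.05  0.99 -1.79]
nose [ 0.0049 -0.0001  0.0547] [176.   17.1  -0. ]
intray 70 [-0.032 -0.     0.034] 0.045
```

View pics/a3.png

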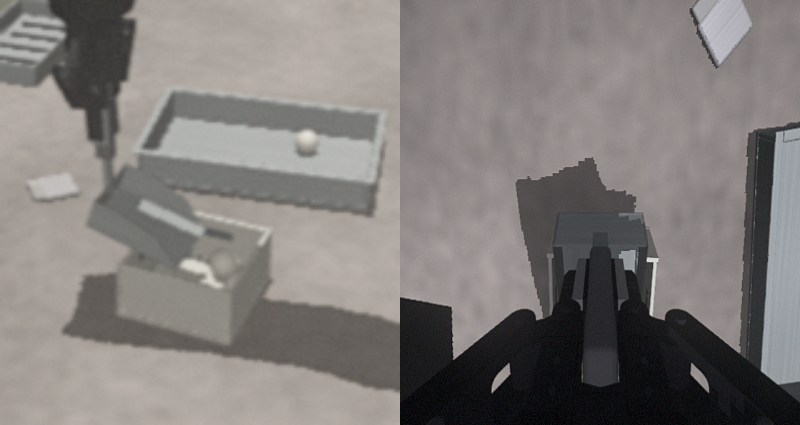

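The scoop looks empty, with heads visible inside the tray near (210,265) and the last head in the pan at (306,142). I'll tilt a little more, then rise and check.

{"method": "carry_out", "body": {"translation": [[-0.016,0,-0.002],[-0.031,0,-0.004],[-0.047,0,-0.006],[-0.047,0,-0.006],[-0.047,0,-0.006]], "dr": [[0,0.067,0],[0,0.133,0],[0,0.2,0],[0,0.2,0],[0,0.2,0]]}}

```text
time_s: 33.88
ee_pos: [0.617, 0.0783, 0.1862]
tool_rot: [3.142, -0.052, -0.07]
wrist_force: [-0.4, 0.5, -1.7]
opening: 0.155
grip_force: 69.2
```

{"method": "carry_out", "body": {"translation": [[0,0,-0.04],[0,0,-0.1],[0,0,-0.2],[0,0,-0.28],[0,0,-0.28]], "dr": [[0,0,0],[0,0,0],[0,0,0],[0,0,0],[0,0,0]]}}

```text
time_s: 34.3
ee_pos: [0.6155, 0.0785, 0.2749]
tool_rot: [-3.14, -0.06, -0.071]
wrist_force: [1.0, 0.2, -0.6]
opening: 0.156
grip_force: 69.4
```

Run:
```python
from h import *
st();n,rs=noseat();print('nose',tlocal(n).round(4),rs.as_euler('ZYX',degrees=True).round(1));white();walls();heads('side')
a=scoop(pan(-.015,-.033,.12),-180+PY,3);plan([a,scoop(pan(-.015,-.033,.0055),-180+PY,3)])
```

```text
34.3 [0.6155 0.0785 0.2749] [-3.14  -0.06  -0.071] op 0.156 gf 69.4 F [ 1.   0.2 -0.6] q [-0.26  0.45  0.08  1.62 -0.02  1.02 -1.82]
nose [0.0042 0.0003 0.1367] [ 1.759e+02  2.340e+01 -1.000e-01]
intray 141 [ 0.005 -0.023  0.028] 0.035
intray 30 [-0.036 -0.005  0.028] 0.035
side far 191 top z 0.061 x at top 0.053 ang 1.56
side left 618 top z 0.06 x at top 0.054 ang 1.61
side near 221 top z 0.06 x at top 0.056 ang 1.62
side right 498 top z 0.06 x at top 0.055 ang 1.59
side 50 local [-0.052 -0.026  0.03 ] top 0.033
t [0.155, 0.982, 0.162] dr [-0.031, -0.665, -0.253] rows>= 9
t [0.112, 0.0, 0.365] dr [0.0, 0.0, -0.0] rows>= 4
```

{"method": "carry_out", "body": {"translation": [[0.155,0.982,0.162],[0.155,0.982,0.162],[0.155,0.982,0.162],[0.155,0.982,0.162],[0.155,0.982,0.162],[0.155,0.982,0.162],[0.155,0.982,0.162],[0.155,0.982,0.162],[0.155,0.982,0.162],[0.155,0.982,0.162],[0.155,0.982,0.162]], "dr": [[-0.031,-0.665,-0.253],[-0.031,-0.665,-0.253],[-0.031,-0.665,-0.253],[-0.031,-0.665,-0.253],[-0.031,-0.665,-0.253],[-0.031,-0.665,-0.253],[-0.031,-0.665,-0.253],[-0.031,-0.665,-0.253],[-0.031,-0.665,-0.253],[-0.031,-0.665,-0.253],[-0.031,-0.665,-0.253]]}}

```text
time_s: 35.37
ee_pos: [0.6409, -0.2175, 0.2226]
tool_rot: [-3.14, 0.297, 0.064]
wrist_force: [0.0, 0.7, -1.0]
opening: 0.159
grip_force: 69.3
```

Run:
```python
from h import *
st();n,rs=noseat();print('nose',plocal(n).round(4),rs.as_euler('ZYX',degrees=True).round(1));snap('side');heads('side')
y=-180+PY
plan([scoop(pan(-.015,-.033,.006),y,3),scoop(pan(-.015,-.033,.003),y,3),scoop(pan(-.127,-.033,.003),y,3)])
```

```text
35.37 [ 0.6409 -0.2175  0.2226] [-3.14   0.297  0.064] op 0.159 gf 69.3 F [ 0.   0.7 -1. ] q [ 0.18  0.76  0.09  1.2   0.03  1.46 -1.27]
nose [-0.0149 -0.0314  0.1192] [-1.764e+02  3.000e+00 -1.000e-01]
side 50 local [-0.05  -0.026  0.031] top 0.035
t [0.11, 0.007, 0.363] dr [-0.002, -0.001, 0.005] rows>= 4
t [0.003, -0.0, 0.01] dr [-0.0, -0.0, -0.0] rows>= 2
t [-0.357, -0.0, 0.109] dr [-0.0, -0.0, -0.0] rows>= 4
```

{"method": "carry_out", "body": {"translation": [[0.04,0.003,0.12],[0.08,0.006,0.24],[0.1,0.007,0.33],[0.11,0.007,0.363],[0.11,0.007,0.363],[0.113,0.007,0.373],[0.113,0.007,0.373]], "dr": [[0,0,0.005],[0,0,0.005],[0,0,0.005],[0,0,0.005],[0,0,0.005],[0,0,0.005],[0,0,0.005]]}}

```text
time_s: 36.0
ee_pos: [0.642, -0.2208, 0.1085]
tool_rot: [3.14, 0.293, 0.06]
wrist_force: [0.3, 0.9, -1.0]
opening: 0.155
grip_force: 69.2
```

{"method": "carry_out", "body": {"translation": [[-0.01,0,0.003],[-0.025,0,0.008],[-0.043,0,0.013],[-0.062,0,0.019],[-0.081,0,0.025],[-0.1,0,0.031],[-0.119,0,0.036],[-0.138,0,0.042],[-0.157,0,0.048],[-0.176,0,0.054],[-0.195,0,0.06],[-0.214,0,0.065],[-0.233,0,0.071],[-0.252,0,0.077],[-0.271,0,0.083],[-0.29,0,0.089],[-0.309,0,0.094],[-0.325,0,0.099],[-0.34,0,0.104],[-0.345,0,0.105]], "dr": [[0,0,0],[0,0,0],[0,0,0],[0,0,0],[0,0,0],[0,0,0],[0,0,0],[0,0,0],[0,0,0],[0,0,0],[0,0,0],[0,0,0],[0,0,0],[0,0,0],[0,0,0],[0,0,0],[0,0,0],[0,0,0],[0,0,0],[0,0,0]]}}

```text
time_s: 37.67
ee_pos: [0.5319, -0.2277, 0.107]
tool_rot: [3.141, 0.296, 0.059]
wrist_force: [-0.1, 0.7, -2.6]
opening: 0.153
grip_force: 69.2
```

Run:
```python
from h import *
st();n,rs=noseat();print('nose',plocal(n).round(4),rs.as_euler('ZYX',degrees=True).round(1));snap('side');heads('side')
y=-180+PY
plan([scoop(pan(-.127,-.033,.003),y,3)])
```

```text
37.67 [ 0.5319 -0.2277  0.107 ] [3.141 0.296 0.059] op 0.153 gf 69.2 F [-0.1  0.7 -2.6] q [ 0.22  0.73  0.08  1.63  0.05  1.06 -1.25]
nose [-0.1242 -0.0346  0.0035] [-1.766e+02  3.000e+00  1.000e-01]
side 257 local [-0.048 -0.031  0.038] top 0.042
side 49 local [-0.116 -0.022  0.034] top 0.037
t [-0.009, -0.006, 0.005] dr [0.0, -0.001, -0.005] rows>= 2
```

{"method": "carry_out", "body": {"translation": [[-0.006,0,0.004],[-0.012,0,0.008],[-0.014,0,0.009],[-0.014,0,0.009]], "dr": [[0,0,0],[0,0,0],[0,0,0],[0,0,0]]}}

```text
time_s: 38.05
ee_pos: [0.5281, -0.2278, 0.1058]
tool_rot: [3.141, 0.295, 0.06]
wrist_force: [0.4, -0.6, 2.3]
opening: 0.15
grip_force: 69.8
```

{"method": "carry_out", "body": {"translation": [[0.01,0,0],[0.021,0,0],[0.031,0,-0.001],[0.042,0,-0.002],[0.052,0,-0.003]], "dr": [[0,-0.06,0],[0,-0.12,0],[0,-0.18,0],[0,-0.24,0],[0,-0.3,0]]}}

```text
time_s: 38.47
ee_pos: [0.5435, -0.2267, 0.1016]
tool_rot: [3.141, 0.454, 0.06]
wrist_force: [0.2, -0.0, -1.6]
opening: 0.152
grip_force: 69.2
```

{"method": "carry_out", "body": {"translation": [[0.01,0,-0.001],[0.02,0,-0.002],[0.03,0,-0.004],[0.04,0,-0.005],[0.05,0,-0.006],[0.05,0,-0.006],[0.05,0,-0.006]], "dr": [[0,-0.06,0],[0,-0.12,0],[0,-0.18,0],[0,-0.24,0],[0,-0.3,0],[0,-0.3,0],[0,-0.3,0]]}}

```text
time_s: 39.05
ee_pos: [0.5576, -0.2257, 0.0959]
tool_rot: [3.141, 0.61, 0.06]
wrist_force: [0.2, -0.1, -1.6]
opening: 0.155
grip_force: 69.3
```

{"method": "carry_out", "body": {"translation": [[-0.01,0,-0.016],[-0.03,0,-0.045],[-0.055,0,-0.085],[-0.08,0,-0.125],[-0.105,0,-0.165],[-0.13,0,-0.205],[-0.155,0,-0.245],[-0.18,0,-0.285],[-0.197,0,-0.31],[-0.197,0,-0.31]], "dr": [[0,0,0],[0,0,0],[0,0,0],[0,0,0],[0,0,0],[0,0,0],[0,0,0],[0,0,0],[0,0,0],[0,0,0]]}}

```text
time_s: 39.88
ee_pos: [0.563, -0.2261, 0.2104]
tool_rot: [3.138, 0.605, 0.058]
wrist_force: [0.2, -0.8, -1.3]
opening: 0.155
grip_force: 69.3
```

Run:
```python
from h import *
st();n,rs=noseat();print('nose',plocal(n).round(4),rs.as_euler('ZYX',degrees=True).round(1))
w=snap('wrist');s=snap('side');t=snap('top');heads('side');heads('wrist')
# ball inside scoop: side cloud in scoop frame
P=cloud(s);Q=rs.inv().apply(P.reshape(-1,3)-n).reshape(P.shape)
m=(Q[...,0]>-.095)&(Q[...,0]<-.005)&(abs(Q[...,1])<.034)&(Q[...,2]>.008)&(Q[...,2]<.035)
q=Q[m];print('in scoop',len(q),np.round(np.percentile(q,[5,50,95],axis=0),3) if len(q) else '')
y=-180+TY;plan([scoop(tray(.005,0,.12),y,-15)])
```

```text
39.88 [ 0.563  -0.2261  0.2104] [3.138 0.605 0.058] op 0.155 gf 69.3 F [ 0.2 -0.8 -1.3] q [ 0.15  0.83  0.13  1.21  0.09  1.67 -1.26]
nose [-0.119  -0.035   0.1478] [-176.6  -14.7    0.2]
in scoop 77 [[-0.094 -0.033  0.011]
 [-0.079 -0.003  0.025]
 [-0.029  0.033  0.031]]
t [0.434, -0.97, -0.202] dr [0.144, -0.002, 0.203] rows>= 9
```

{"method": "carry_out", "body": {"translation": [[0.005,-0.01,-0.002],[0.017,-0.037,-0.008],[0.037,-0.082,-0.017],[0.062,-0.14,-0.029],[0.093,-0.21,-0.043],[0.126,-0.28,-0.058],[0.158,-0.353,-0.074],[0.191,-0.427,-0.089],[0.224,-0.5,-0.104],[0.257,-0.575,-0.12],[0.29,-0.65,-0.135],[0.322,-0.72,-0.15],[0.353,-0.79,-0.164],[0.38,-0.85,-0.177],[0.402,-0.9,-0.187],[0.418,-0.94,-0.195],[0.428,-0.965,-0.2],[0.433,-0.98,-0.202],[0.436,-0.99,-0.202],[0.436,-0.99,-0.202]], "dr": [[0.001,0,0.002],[0.005,0,0.008],[0.012,0,0.017],[0.021,0,0.029],[0.031,0,0.044],[0.041,0,0.058],[0.052,0,0.073],[0.063,0,0.089],[0.074,0,0.104],[0.085,0,0.12],[0.096,0,0.136],[0.107,0,0.15],[0.117,0,0.165],[0.126,0,0.177],[0.134,0,0.188],[0.139,0,0.196],[0.142,0,0.2],[0.144,0,0.203],[0.144,0,0.203],[0.144,0,0.203]]}}

```text
time_s: 41.7
ee_pos: [0.6861, 0.0794, 0.1814]
tool_rot: [3.141, 0.61, -0.07]
wrist_force: [0.0, 0.6, -1.5]
opening: 0.157
grip_force: 69.2
```

Run:
```python
from h import *
st();n,rs=noseat();print('nose',tlocal(n).round(4),rs.as_euler('ZYX',degrees=True).round(1))
s=snap('side');P=cloud(s);Q=rs.inv().apply(P.reshape(-1,3)-n).reshape(P.shape)
m=(Q[...,0]>-.092)&(Q[...,0]<-.005)&(abs(Q[...,1])<.03)&(Q[...,2]>.012)&(Q[...,2]<.035)
q=Q[m];print('in scoop',len(q),np.round(np.percentile(q,[5,50,95],axis=0),3) if len(q) else '')
y=-180+TY;plan([scoop(tray(.005,.008,.072),y,-1)])
```

```text
41.7 [0.6861 0.0794 0.1814] [ 3.141  0.61  -0.07 ] op 0.157 gf 69.2 F [ 0.   0.6 -1.5] q [-0.16  1.04  0.1   0.83 -0.18  1.88 -1.73]
nose [0.005  0.006  0.1195] [176. -15.   0.]
in scoop 63 [[-0.091 -0.018  0.018]
 [-0.074 -0.011  0.025]
 [-0.067  0.001  0.029]]
t [-0.025, -0.009, 0.076] dr [0.001, 0.465, -0.001] rows>= 3
```

Head 4 is in the scoop. I'll pour it.

{"method": "carry_out", "body": {"translation": [[-0.003,0,0.008],[-0.006,0,0.016],[-0.009,0,0.025],[-0.012,0,0.034],[-0.015,0,0.043],[-0.018,0,0.052],[-0.021,0,0.061],[-0.024,0,0.069],[-0.026,0,0.076],[-0.026,0,0.076]], "dr": [[0,0.05,0],[0,0.1,0],[0,0.155,0],[0,0.21,0],[0,0.265,0],[0,0.32,0],[0,0.375,0],[0,0.425,0],[0,0.469,0],[0,0.469,0]]}}

```text
time_s: 42.58
ee_pos: [0.6661, 0.0797, 0.1684]
tool_rot: [3.141, 0.363, -0.072]
wrist_force: [0.4, -0.2, -1.0]
opening: 0.154
grip_force: 69.2
```

{"method": "carry_out", "body": {"translation": [[-0.006,0,-0.001],[-0.011,0,-0.002],[-0.017,0,-0.003],[-0.022,0,-0.004],[-0.028,0,-0.004],[-0.033,0,-0.005],[-0.033,0,-0.005],[-0.033,0,-0.005],[-0.033,0,-0.005]], "dr": [[0,0.028,0],[0,0.056,0],[0,0.083,0],[0,0.111,0],[0,0.139,0],[0,0.167,0],[0,0.167,0],[0,0.167,0],[0,0.167,0]]}}

```text
time_s: 43.33
ee_pos: [0.6581, 0.0813, 0.1722]
tool_rot: [3.142, 0.277, -0.07]
wrist_force: [-0.5, 0.1, -2.2]
opening: 0.152
grip_force: 69.2
```

{"method": "carry_out", "body": {"translation": [[-0.005,0,-0.001],[-0.009,0,-0.002],[-0.014,0,-0.003],[-0.019,0,-0.004],[-0.024,0,-0.005],[-0.028,0,-0.006],[-0.028,0,-0.006],[-0.028,0,-0.006],[-0.028,0,-0.006]], "dr": [[0,0.022,0],[0,0.044,0],[0,0.067,0],[0,0.089,0],[0,0.111,0],[0,0.133,0],[0,0.133,0],[0,0.133,0],[0,0.133,0]]}}

```text
time_s: 44.08
ee_pos: [0.6505, 0.0818, 0.1763]
tool_rot: [-3.142, 0.207, -0.071]
wrist_force: [0.3, 0.9, -2.3]
opening: 0.153
grip_force: 69.2
```

{"method": "carry_out", "body": {"translation": [[-0.005,0,-0.001],[-0.01,0,-0.002],[-0.015,0,-0.003],[-0.019,0,-0.004],[-0.024,0,-0.005],[-0.029,0,-0.006],[-0.029,0,-0.006],[-0.029,0,-0.006]], "dr": [[0,0.022,0],[0,0.044,0],[0,0.067,0],[0,0.089,0],[0,0.111,0],[0,0.133,0],[0,0.133,0],[0,0.133,0]]}}

```text
time_s: 44.75
ee_pos: [0.6422, 0.0825, 0.1801]
tool_rot: [-3.141, 0.137, -0.07]
wrist_force: [0.3, 0.2, -1.5]
opening: 0.153
grip_force: 69.2
```

{"method": "carry_out", "body": {"translation": [[-0.006,0,-0.001],[-0.013,0,-0.002],[-0.019,0,-0.003],[-0.025,0,-0.004],[-0.032,0,-0.005],[-0.038,0,-0.006],[-0.038,0,-0.006],[-0.038,0,-0.006]], "dr": [[0,0.028,0],[0,0.056,0],[0,0.083,0],[0,0.111,0],[0,0.139,0],[0,0.167,0],[0,0.167,0],[0,0.167,0]]}}

```text
time_s: 45.42
ee_pos: [0.6311, 0.0833, 0.1835]
tool_rot: [-3.141, 0.05, -0.07]
wrist_force: [-0.2, -0.3, -2.0]
opening: 0.152
grip_force: 69.2
```

{"method": "carry_out", "body": {"translation": [[0,0,-0.04],[0,0,-0.1],[0,0,-0.2],[0,0,-0.28],[0,0,-0.28]], "dr": [[0,0,0],[0,0,0],[0,0,0],[0,0,0],[0,0,0]]}}

```text
time_s: 45.83
ee_pos: [0.638, 0.0828, 0.2722]
tool_rot: [-3.14, 0.042, -0.071]
wrist_force: [0.8, -0.6, -2.0]
opening: 0.154
grip_force: 69.4
```

Run:
```python
from h import *
st();n,rs=noseat();print('nose',tlocal(n).round(4),n.round(3),rs.as_euler('ZYX',degrees=True).round(1));white();walls();heads('side')
s=load('side');P=cloud(s);Q=rs.inv().apply(P.reshape(-1,3)-n).reshape(P.shape)
m=(Q[...,0]>-.092)&(Q[...,0]<-.005)&(abs(Q[...,1])<.03)&(Q[...,2]>.012)&(Q[...,2]<.035)
print('in scoop',m.sum())
a=scoop([.512,.37,.13],-74.5-0);plan([a])
# mat
c=load('top');v=c['image'].max(2);mk=np.zeros(v.shape,bool);mk[200:290,95:205]=1;print(rect(mk&(v<35),.003,c))
```

```text
45.83 [0.638  0.0828 0.2722] [-3.14   0.042 -0.071] op 0.154 gf 69.4 F [ 0.8 -0.6 -2. ] q [-0.28  0.54  0.15  1.47 -0.09  1.18 -1.76]
nose [0.0128 0.0062 0.1423] [0.55  0.089 0.142] [ 1.759e+02  1.760e+01 -1.000e-01]
intray 141 [ 0.005 -0.023  0.028] 0.035
intray 32 [-0.036 -0.017  0.029] 0.032
side far 196 top z 0.061 x at top 0.053 ang 1.56
side left 619 top z 0.06 x at top 0.054 ang 1.61
side near 225 top z 0.061 x at top 0.056 ang 1.62
side right 499 top z 0.06 x at top 0.055 ang 1.59
in scoop 49
t [-0.152, -0.329, 0.041] dr [-0.182, -0.096, -0.897] rows>= 5
t [0.015, -0.364, 0.011] dr [-0.182, -0.096, -0.897] rows>= 5
t [0.178, -0.317, -0.027] dr [-0.182, -0.096, -0.897] rows>= 5
t [0.299, -0.198, -0.065] dr [-0.182, -0.096, -0.897] rows>= 5
(((475.8824462890625, 399.5224609375), (197.85340881347656, 147.760986328125), 76.9466552734375), [[382.0, 320.0], [526.0, 286.0], [570.0, 479.0], [426.0, 513.0]])
```

Run:
```python
from h import *
s=load('side');w=snap('wrist');f=cv2.resize
cv2.imwrite('pics/a4.png',np.hstack([f(s['image'][110:300,190:370],(400,422),interpolation=cv2.INTER_CUBIC),f(w['image'],(400,422))]))
n,rs=noseat();P=cloud(s);Q=rs.inv().apply(P.reshape(-1,3)-n).reshape(P.shape)
m=(Q[...,0]>-.092)&(Q[...,0]<-.005)&(abs(Q[...,1])<.03)&(Q[...,2]>.012)&(Q[...,2]<.035)
print(np.round(np.percentile(Q[m],[5,50,95],axis=0),3),s['image'][m].mean(0))
```

```text
Traceback (most recent call last):
IndexError: index -1 is out of bounds for axis 0 with size 0
```

View pics/a4.png

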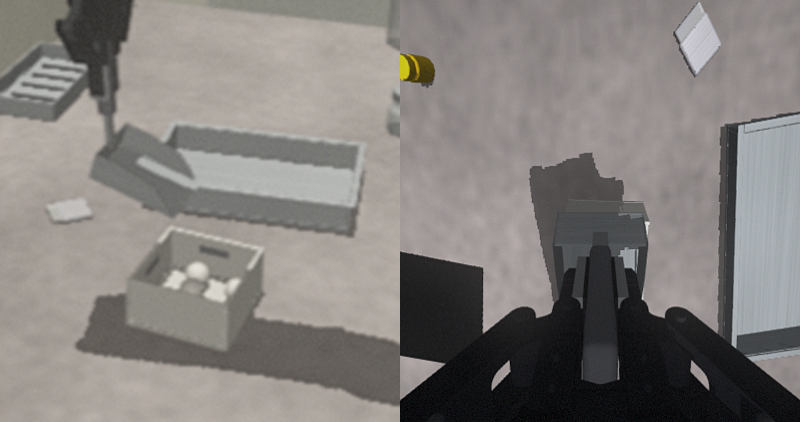

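The tray holds heads near (197,271), (195,287) and (232,286), and the scoop looks empty. Now to return the scoop to the mat.

Run:
```python
from h import *
n,rs=noseat()
a=scoop(n+[.02,0,.0],-180+TY,0);b=scoop([.5015,.3584,.12],-56.9-360*0,0)
p,r=plan([a,b,scoop([.5015,.3584,.02],-56.9,0)]);print(p,r.as_euler('xyz'))
```

```text
t [0.185, -0.005, 0.097] dr [0.001, -0.568, 0.0] rows>= 4
t [-0.215, -0.302, 0.093] dr [-0.362, 0.0, -0.996] rows>= 6
t [-0.033, -0.38, 0.027] dr [-0.362, 0.0, -0.996] rows>= 6
t [0.161, -0.344, -0.044] dr [-0.362, 0.0, -0.996] rows>= 6
t [0.308, -0.205, -0.097] dr [-0.362, 0.0, -0.996] rows>= 6
t [0.114, -0.0, 0.313] dr [-0.0, 0.0, -0.0] rows>= 4
[0.43394719 0.46202581 0.1171    ] [3.14159265 0.34906585 2.14850031]
```

{"method": "carry_out", "body": {"translation": [[0.185,-0.005,0.097],[0.185,-0.005,0.097],[0.185,-0.005,0.097],[0.185,-0.005,0.097],[0.185,-0.005,0.097]], "dr": [[0,-0.568,0],[0,-0.568,0],[0,-0.568,0],[0,-0.568,0],[0,-0.568,0]]}}

```text
time_s: 46.45
ee_pos: [0.6896, 0.0802, 0.2317]
tool_rot: [3.14, 0.35, -0.072]
wrist_force: [-0.5, -0.1, -1.4]
opening: 0.158
grip_force: 69.2
```

{"method": "carry_out", "body": {"translation": [[-0.215,-0.302,0.093],[-0.215,-0.302,0.093],[-0.215,-0.302,0.093],[-0.215,-0.302,0.093],[-0.215,-0.302,0.093],[-0.215,-0.302,0.093],[-0.215,-0.302,0.093]], "dr": [[-0.362,0,-0.996],[-0.362,0,-0.996],[-0.362,0,-0.996],[-0.362,0,-0.996],[-0.362,0,-0.996],[-0.362,0,-0.996],[-0.362,0,-0.996]]}}

```text
time_s: 47.03
ee_pos: [0.6254, 0.1762, 0.2326]
tool_rot: [3.14, 0.344, 0.483]
wrist_force: [-0.0, 1.1, -1.8]
opening: 0.157
grip_force: 69.3
```

{"method": "carry_out", "body": {"translation": [[-0.033,-0.38,0.027],[-0.033,-0.38,0.027],[-0.033,-0.38,0.027],[-0.033,-0.38,0.027],[-0.033,-0.38,0.027],[-0.033,-0.38,0.027],[-0.033,-0.38,0.027]], "dr": [[-0.362,0,-0.996],[-0.362,0,-0.996],[-0.362,0,-0.996],[-0.362,0,-0.996],[-0.362,0,-0.996],[-0.362,0,-0.996],[-0.362,0,-0.996]]}}

```text
time_s: 47.62
ee_pos: [0.5624, 0.2702, 0.2273]
tool_rot: [3.139, 0.347, 1.033]
wrist_force: [0.8, -0.9, -0.6]
opening: 0.155
grip_force: 69.3
```

{"method": "carry_out", "body": {"translation": [[0.161,-0.344,-0.044],[0.161,-0.344,-0.044],[0.161,-0.344,-0.044],[0.161,-0.344,-0.044],[0.161,-0.344,-0.044],[0.161,-0.344,-0.044],[0.161,-0.344,-0.044]], "dr": [[-0.362,0,-0.996],[-0.362,0,-0.996],[-0.362,0,-0.996],[-0.362,0,-0.996],[-0.362,0,-0.996],[-0.362,0,-0.996],[-0.362,0,-0.996]]}}

```text
time_s: 48.2
ee_pos: [0.4994, 0.3651, 0.2227]
tool_rot: [3.139, 0.349, 1.586]
wrist_force: [0.4, 0.5, -1.4]
opening: 0.155
grip_force: 69.3
```

{"method": "carry_out", "body": {"translation": [[0.308,-0.205,-0.097],[0.308,-0.205,-0.097],[0.308,-0.205,-0.097],[0.308,-0.205,-0.097],[0.308,-0.205,-0.097],[0.308,-0.205,-0.097],[0.308,-0.205,-0.097],[0.308,-0.205,-0.097]], "dr": [[-0.362,0,-0.996],[-0.362,0,-0.996],[-0.362,0,-0.996],[-0.362,0,-0.996],[-0.362,0,-0.996],[-0.362,0,-0.996],[-0.362,0,-0.996],[-0.362,0,-0.996]]}}

```text
time_s: 48.87
ee_pos: [0.4363, 0.4606, 0.2182]
tool_rot: [3.14, 0.35, 2.141]
wrist_force: [0.2, -0.2, -1.1]
opening: 0.151
grip_force: 69.3
```

Run:
```python
from h import *
st();n,rs=noseat();print('nose',n.round(4),rs.as_euler('ZYX',degrees=True).round(1))
plan([scoop([.5015,.3584,.012],-56.9,0),scoop([.5015,.3584,.003],-56.9,0)])
white();walls(('side',))
s=load('side');w=snap('wrist');P=cloud(w);L=R.from_euler('z',-TY,degrees=True).apply((P.reshape(-1,3)-[*TC,0])).reshape(P.shape)
t=snap('top');P=cloud(t);L=R.from_euler('z',-TY,degrees=True).apply((P.reshape(-1,3)-[*TC,0])).reshape(P.shape)
m=(abs(L[...,0])<.05)&(abs(L[...,1])<.05)&(L[...,2]>.014)&(L[...,2]<.045)
k,lab,ss,ce=cv2.connectedComponentsWithStats(m.astype(np.uint8));print([(ss[i,4],np.round(np.nanmedian(L[lab==i],0),3)) for i in range(1,k)])
```

```text
48.87 [0.4363 0.4606 0.2182] [3.14  0.35  2.141] op 0.151 gf 69.3 F [ 0.2 -0.2 -1.1] q [-0.85  0.63 -0.34  1.52  0.52  1.27 -0.8 ]
nose [0.5033 0.3566 0.1212] [-57.3  -0.    0.1]
t [0.132, -0.005, 0.339] dr [-0.001, 0.001, -0.013] rows>= 4
t [0.01, -0.0, 0.028] dr [0.0, 0.0, 0.0] rows>= 2
side left 9 top z 0.059 x at top 0.054 ang 1.54
[(np.int32(1), array([ 0.047, -0.048,  0.014])), (np.int32(67), array([ 0.006, -0.007,  0.026])), (np.int32(67), array([ 0.01 , -0.037,  0.028])), (np.int32(1), array([0.004, 0.044, 0.015])), (np.int32(64), array([-0.026,  0.038,  0.026])), (np.int32(56), array([-0.038, -0.025,  0.027]))]
```

The top view confirms all four heads are in the tray. I'll lower the scoop onto the mat.

{"method": "carry_out", "body": {"translation": [[0.044,-0.005,0.113],[0.088,-0.005,0.226],[0.12,-0.005,0.31],[0.132,-0.005,0.339],[0.132,-0.005,0.339],[0.137,-0.005,0.353],[0.142,-0.005,0.365],[0.142,-0.005,0.366],[0.142,-0.005,0.366]], "dr": [[0,0,0],[0,0,0],[0,0,0],[0,0,0],[0,0,0],[0,0,0],[0,0,0],[0,0,0],[0,0,0]]}}

```text
time_s: 49.82
ee_pos: [0.4326, 0.4635, 0.1014]
tool_rot: [3.139, 0.349, 2.148]
wrist_force: [0.4, 0.8, -1.4]
opening: 0.155
grip_force: 69.4
```

Run:
```python
from h import *
st();n,rs=noseat();print('nose',n.round(4),rs.as_euler('ZYX',degrees=True).round(1))
```

```text
49.82 [0.4326 0.4635 0.1014] [3.139 0.349 2.148] op 0.155 gf 69.4 F [ 0.4  0.8 -1.4] q [-0.88  0.76 -0.31  1.63  0.59  1.06 -0.91]
nose [0.5004 0.3601 0.0043] [-56.9   0.    0.1]
```

Just above the mat. I'll lower 2 mm more, release, and withdraw along the grip axis.

{"method": "carry_out", "body": {"translation": [[0.001,0,0.003],[0.002,0,0.006],[0.002,0,0.006]], "dr": [[0,0,0],[0,0,0],[0,0,0]]}}

```text
time_s: 50.07
ee_pos: [0.4326, 0.4635, 0.1]
tool_rot: [3.139, 0.349, 2.148]
wrist_force: [-2.4, -0.1, 7.4]
opening: 0.155
grip_force: 70.5
```

{"method": "carry_out", "body": {"translation": [[0,0,0],[0,0,0],[0,0,0],[0,0,0],[0,0,0],[0,0,0],[0,0,0],[0,0,-0.06],[0,0,-0.15],[0,0,-0.28],[0,0,-0.42],[0,0,-0.5],[0,0,-0.5]], "dr": [[0,0,0],[0,0,0],[0,0,0],[0,0,0],[0,0,0],[0,0,0],[0,0,0],[0,0,0],[0,0,0],[0,0,0],[0,0,0],[0,0,0],[0,0,0]], "gripper": 1}}

```text
time_s: 51.15
ee_pos: [0.403, 0.5099, 0.2451]
tool_rot: [3.133, 0.344, 2.148]
wrist_force: [-0.1, 0.1, -0.5]
opening: 0.998
grip_force: 0.0
```

{"method": "carry_out", "body": {"translation": [[-0.2,0,-0.3],[-0.2,0,-0.3],[-0.2,0,-0.3],[-0.2,0,-0.3]], "dr": [[0,0,0],[0,0,0],[0,0,0],[0,0,0]]}}

```text
time_s: 51.48
ee_pos: [0.4199, 0.4844, 0.3505]
tool_rot: [3.132, 0.347, 2.143]
wrist_force: [0.3, 0.5, 0.6]
opening: 1.001
grip_force: 0.0
```

Run:
```python
from h import *
st();white();walls()
s=load('side');t=load('top');f=lambda a,b:cv2.resize(a,b,interpolation=cv2.INTER_CUBIC)
cv2.imwrite('pics/fin.png',np.hstack([f(s['image'][100:420,130:420],(400,440)),f(t['image'][120:290,80:400],(400,212)).repeat(1,0) if 0 else np.vstack([f(t['image'][120:290,80:460],(400,220)),f(snap('wrist')['image'],(400,220))])]))
P=cloud(s);m=np.zeros(P.shape[:2],bool);m[280:418,160:345]=1
g=P[m&(P[...,2]>.06)&(P[...,2]<.14)]
for z in [.075,.095,.115]:
    b=g[abs(g[:,2]-z)<.01]
    if len(b): print(z,len(b),np.round(b.mean(0),4))
for nm,b in [('can',(300,147)),('vial',(178,153)),('jar',(440,262))]: print(nm,np.round(cloud(t)[b[1],b[0]],3))
```

```text
51.48 [0.4199 0.4844 0.3505] [3.132 0.347 2.143] op 1.001 gf 0.0 F [0.3 0.5 0.6] q [-0.89  0.55 -0.35  1.3   0.46  1.54 -0.71]
intray 142 [ 0.005 -0.023  0.028] 0.034
intray 32 [-0.036 -0.019  0.027] 0.032
top far 122 top z 0.061 x at top 0.054 ang 1.57
top left 83 top z 0.061 x at top 0.053 ang 1.51
top near 122 top z 0.061 x at top 0.055 ang 1.6
top right 71 top z 0.062 x at top 0.056 ang 1.58
side far 111 top z 0.058 x at top 0.052 ang 1.57
side left 614 top z 0.06 x at top 0.054 ang 1.6
side near 216 top z 0.061 x at top 0.056 ang 1.62
side right 434 top z 0.059 x at top 0.054 ang 1.63
0.075 54 [0.437  0.4613 0.0748]
0.095 60 [0.433  0.4675 0.0953]
0.115 61 [0.4291 0.4735 0.1154]
can [ 0.746 -0.058  0.006]
vial [0.739 0.309 0.05 ]
jar [ 0.36  -0.424  0.062]
```

View pics/fin.png

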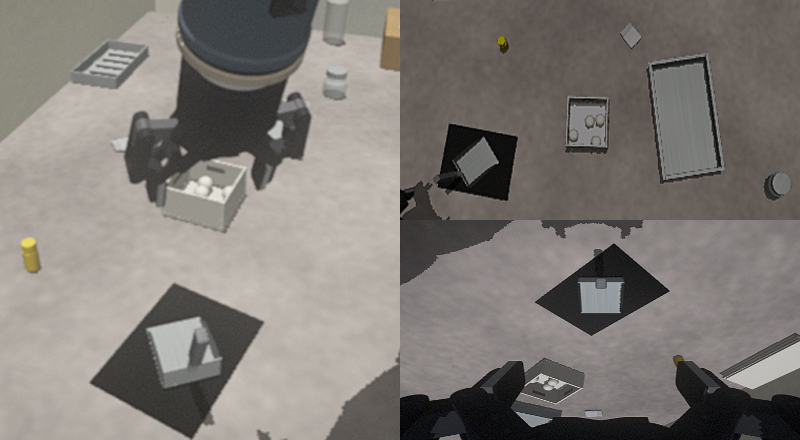

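The final picture shows four heads in the upright tray at about (587,125), an empty pan, the scoop standing on its mat, and the can, jar and vial where they were. I'm handing in.

```bash
python3 -c "
from rig import bot
print(bot.close_job())"
```

```text
the job is handed in; nothing more can be done
None
```

The job is handed in: all four tray walls are upright, all four heads are in the tray, the scoop is standing on its mat, and the can, jar and vial are undisturbed; the judge's verdict wasn't returned.

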